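Close and lock the angled drilling jig over a stool-rail blank

ROBOT

A 6-joint arm with a two-finger parallel gripper is mounted at the origin on the work surface. World frame = base frame: x ahead of the robot, y to its left, z up, the work surface at z = 0. Lengths are in m, angles in degrees, forces in N, time in s.
With the tool pointing down it reaches from about 0.3 to 0.875 m from the base axis. Payload 6.4 kg.
Tool frame: the origin (TCP) lies at the very end of the fingers, on their centre line; the grasp point (between the pads) lies 19 mm behind it; y points along the fingers, x is the direction in which the jaws open and shut, and the axes are right-handed (so a half turn about y gives the same grasp; the last joint's range is limited). The gripper opens to 88 mm and grips with 3 to 60 N. Pads are 18 mm wide; open, the fingers measure 123 mm over their backs; the gripper's body (75 mm by 187 mm) begins 45 mm behind the grasp point.
Start: joints at [55.617, 10.359, 92.074, -0, 77.567, -11.82], TCP at [0.221, 0.531, 0.239] pointing down, gripper open.
Joint ranges: [-171.53, 171.53], [-51.25, 118.39], [17.06, 147.69], [-65.23, 245.23], [0, 150.52], [-178.68, 178.68]. Speed limits (degrees/s): [147.25, 147.25, 172.46, 180, 180, 180].

INTERFACE

Orientations are given as [roll, pitch, yaw] about the fixed x, y, z axes, in that order (R = Rz(yaw) Ry(pitch) Rx(roll)).
In Python, from station import * gives the robot as it stands.
- The arm moves only by the tool send_rows, never from a script. Its argument "moves" is a list of rows, each a list of 3 entries, a list of its own where there are three numbers: the shift along the world's x, y, z normalised to -1 to 1, where 1 is 0.6 m, then the turn, a rotation vector about the world's x, y, z normalised to -1 to 1, where 1 is 120 degrees, then the finger opening in mm, from 0 to 88.1. A call has 1 to 5 rows; each row shifts and turns the commanded pose from where the row before left it; what a row does not reach is not made up. A row lasts 1/10 s, in which the tool goes at most 50 mm and 8.59 degrees, less where a joint would pass 70% of its speed; a pose out of reach is approached as far as the arm can. A call with a number of a shift or a turn outside -1 to 1 is refused whole. A call with a gripper value outside its range is refused whole. The fingers move at their own pace and stop on an object; the grip force is fixed at half the most. Time passes only in rows, so rows that do not move let the fingers close. It gives the time, the measured TCP pose, the force and the opening at its end, in the units of the state.
- observe(): the state, without advancing time (a new reading comes with each control period).
- snapshot(name): name is "scene" or "top" or "wrist"; returns a dict with "image" (420x560x3 uint8, red, green, blue), "vertical_fov" (degrees; the focal length in pixels is half the picture's height over the tangent of half this angle, whatever the lens; pixels are square), "cx", "cy" (the principal point, pixels), "world_from_camera" (4x4, takes a point from camera to world coordinates); the wrist camera has in their place "T_tool_cam" (4x4, takes a point from camera to tool coordinates, whose origin is the TCP and whose axes are the tool frame's). Camera axes: x right, y up, looking along -z (the intrinsics and any distortion apply to the point x, -y, -z); pixel columns grow to the right and rows downward; lengths in m; the calibration is good to about 2 mm. A picture is of the moment at which its call begins: read the wrist's pose just before it. There is no depth.
- sign_off(): hands the job in, once; it reports no verdict.
Trained networks look in a picture, given as the dict that the camera call returned (one of the last four; its "shot" number tells which), for a name from the list of things; names that differ only in an ending like _2 or _b are one class to them, and where a whole thing is asked for, a point or a joint stands for the part that bears it (a point fixed in the world has none). Each returns a list of dicts, best first, with "confidence" (0 to 1); they miss things now and then, are a little off and sometimes report something else, mostly with a low value. They report only what shows in the picture. A call takes as long as a camera call. They do not tell look-alikes from the thing itself.
- cut_out(target, picture): "pixels" (420x560 bool, what is visible of it) and "box" ([left, top, right, bottom] in pixels, round what is visible of it).
The state is a dict: "t": time; "q": joint angles; "qd": joint speeds; "joint_efforts": joint torques, N m; "tcp_pos": TCP position; "orientation": TCP orientation; "contact_force": force on the tool from outside, world axes, zero at the start; "torque": the same for the moment, N m; "gripper_width": finger opening in m.
Only numpy, scipy, OpenCV 4.12 (cv2) and the standard library are available. Lean on these libraries where they do the work, as an engineer would, in place of code of your own. Each camera call takes 0.05 s, during which the arm holds its last target.

TASK

Get the angled drilling jig on the bench ready to drill: slide the wooden blank lying in it home against the end stop, swing the keeper bar down over the blank and press its red handle, firmly but without forcing it, until the bar snaps past its catch and is fully down, then turn the black lock knob clockwise to its end stop so that its tongue holds the bar. Leave the jig closed and let go, and leave everything else on the bench as it lies.

Things in the scene. Friction and masses are not known exactly. Their poses are not given: they have to be found in the camera images.
- bed: Plywood bed of the jig, 150 x 260 x 18 mm, on a stand screwed to the bench. It slopes at 0.56 rad (32 degrees). Origin: in its upper face, 90 mm above the bench. x points up the slope, y runs level along it, z is square to it (leaning 32 degrees from vertical towards the low edge, which is at x -70; free space beyond). Mounted on it: a fence along the blank's low side, x -35 to -23, 12 mm high.
- blank: Loose light wooden blank 45 x 160 x 22 mm (x, y, z), 0.08 to 0.18 kg, flat on the bed, long way along the bed's y, low side on the fence. Origin: centre of its underside, axes as the bed's. Starts 20 to 45 mm short of the end stop and slides towards the bed's -y with 0.5 to 2 N.
- blank_end (a point): Centre of the blank's end face that faces the end stop (half way up, 11 mm above the bed).
- stop_face (a point): Centre of the face of the steel end stop (46 mm wide, 20 mm high, at bed y -100); axes as the bed's. Home: blank_end is against it, 0 apart along y.
- keeper (a joint): Angle (rad) of the keeper bar about the bed's y: 0 = shut, lying across the blank from the hinge down the slope, 1.5 mm above the blank; 1.57 = square to the bed; at most 2.0. Aluminium bar 22 mm wide, 12 mm thick, 127 mm from hinge to handle, with a foot below it that lands on the bed. Stiff hinge (0.16 Nm): it stays where it is left. More than 90 N on the bar would bend it.
- keeper_hinge (a point): Hinge axis of the keeper at the middle of the bar's width and thickness: bed x 50, y -20, z 29.5 mm. Its steel ears are 42 mm wide in y and 40 mm high.
- keeper_grip (a point): Centre of the keeper's red handle: a round crossbar, diameter 18 mm, 56 mm long along the bed's y, 135 mm from the hinge axis.
- catch_nose (a point): Sprung brass nose of the catch, 36 mm above the bed, in an aluminium housing (bed x -62 to -38, y 2 to 24, 46 mm high). Coming down, a side pin of the bar meets it at about 0.14 rad and stops, the handle still 19 mm too high; 8 to 15 N of steady push on the handle, square to the bed, snaps it past, and the bar then stays fully down.
- lock_knob (a joint): Angle (rad) of the swivel lock: 0 = open, tongue down the slope; grows clockwise (seen looking along the bed's -z) to the end stop at 1.45, tongue over the bar. Starts at 0 to 0.2; turns with 0.12 Nm, stays put. The steel tongue (16 mm wide, 64 mm long, 38.5 to 43.5 mm above the bed) passes 3 mm over the shut bar, but runs against a bar still resting on its catch.
- lock_grip (a point): Middle of the knob's black wing, on its axis, which is parallel to the bed's z (32 degrees from vertical), at bed x -50, y -78, z 59.5 mm. Wing 46 mm long, 14 mm thick, 24 mm tall (12 above and below this point); its length lies along the tongue: along the bed's x at angle 0, along y when locked.
- spare_a: Bystander: spare blank, 45 x 160 x 22 mm, on the bench below the jig's low edge; origin under its centre.
- spare_b: Bystander: second spare blank next to the first; origin under its centre.
- tape: Bystander: yellow tape measure, 70 x 62 x 40 mm; origin under its centre.
- glue: Bystander: white glue bottle, diameter 60, 170 mm high, behind the jig's high side; origin under its centre.
- screwdriver: Bystander: red-handled screwdriver 200 mm long, lying behind the jig's high side; origin under its middle.
- hammer: Bystander: hammer 280 mm long, lying; origin under its middle.
- drill: Bystander: blue cordless drill lying on its side, about 280 x 200 x 66 mm; origin under its motor housing.
- screwbox: Bystander: clear open box of screws, 120 x 90 x 55 mm; origin under its centre.
Not all that is in view belongs to the job. What is shaped like the blank but grey is not meant.

How it is judged:
By the outcome, as a careful person would: the job done as asked, in the order asked, and still so for the second after the job is handed in, with the robot touching nothing.
It also fails if it takes over 54 s, if anything falls off the work surface, if the arm or the gripper's body presses on something with over 40 N, if the wrist force passes 120 N, or if a joint passes its speed limit or range.

## Working session

There is one attempt and no reset: what is moved stays moved. The work goes in short steps, Python scripts to look and compute and a tool call to move; the robot and the scene stay as the last step left them, time stands still between calls to the robot, and variables do not carry over. Pictures are saved under pics/ and viewed, and the job is handed in when it is done.

Besides the shell and the picture viewer there is one more tool, called after "Emit:" as a command line: name --argument value ..., lists and objects as JSON in quotes. send_rows: Moves the arm, as the interface text tells. Its arguments: {"type":"object","properties":{"moves":{"type":"array","items":{"type":"array"}}},"required":["moves"]}

```bash
ls; mkdir -p pics; cat > h.py <<'E'
from station import *
import numpy as np, cv2
from scipy.spatial.transform import Rotation as R
def save(s,n): cv2.imwrite('pics/'+n+'.png', cv2.cvtColor(s['image'],cv2.COLOR_RGB2BGR))
E
python3 - <<'E'
from h import *
print(observe())
for n in ('scene','top'):
    s=snapshot(n); save(s,n+'0'); print({k:v for k,v in s.items() if k!='image'})
E
```

```text
pics
{'t': 0.0, 'q': array([ 5.56153690e+01,  1.04003025e+01,  9.21297383e+01,  3.74189001e-05,
        7.75689349e+01, -1.18183255e+01]), 'qd': array([-0.1008237 , -0.05743021, -0.03382296,  0.06544781,  0.06832505,
        0.04672811]), 'joint_efforts': array([ 7.73860438e-05, -4.33854997e+01, -3.41855514e+01,  7.03036948e-02,
        3.82711657e-02, -1.17815248e-04]), 'tcp_pos': array([0.22031988, 0.53054412, 0.23784194]), 'orientation': array([-89.97969308,   0.09687022,  67.43370358]), 'contact_force': array([ 0.27784254,  0.6605997 , -0.3425968 ]), 'torque': array([ 0.05053209, -0.02181917, -0.00954626]), 'gripper_width': 0.0885234266973554}
{'vertical_fov': 42.19389912507937, 'cx': 274.78722339733457, 'cy': 204.7472788450408, 'world_from_camera': array([[ 0.25654719, -0.69458243,  0.67211516,  1.63662661],
       [ 0.96644048,  0.19389985, -0.16851005, -0.27656254],
       [-0.01327891,  0.69279008,  0.72101704,  1.31248423],
       [ 0.        ,  0.        ,  0.        ,  1.        ]]), 'shot': 1}
{'vertical_fov': 45.00540013854331, 'cx': 278.90420167563053, 'cy': 212.27053921193738, 'world_from_camera': array([[ 0.0279165 ,  0.98860828, -0.14789976,  0.37744   ],
       [-0.99934436,  0.03101432,  0.01868034,  0.03223793],
       [ 0.02305455,  0.1472813 ,  0.98882592,  1.30913087],
       [ 0.        ,  0.        ,  0.        ,  1.        ]]), 'shot': 2}
```

View pics/scene0.png

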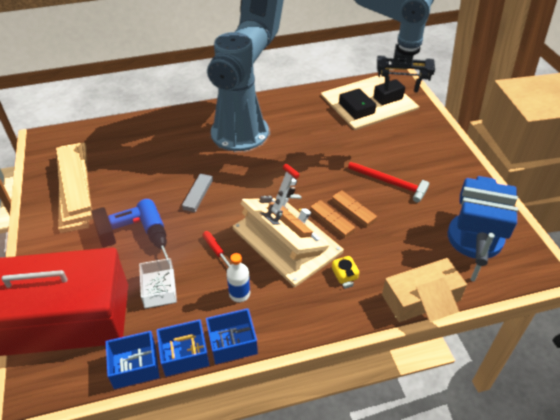

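View pics/top0.png

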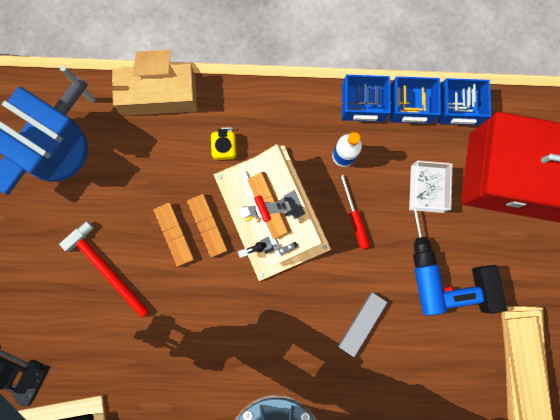

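```bash
python3 - <<'E'
from h import *
a=cv2.imread('pics/top0.png')[135:295,180:350]; cv2.imwrite('pics/topc.png',cv2.resize(a,None,fx=3.7,fy=3.7,interpolation=cv2.INTER_CUBIC))
a=cv2.imread('pics/scene0.png')[155:295,220:390]; cv2.imwrite('pics/scenec.png',cv2.resize(a,None,fx=4,fy=4,interpolation=cv2.INTER_CUBIC))
E
```

```text
(no output)
```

View pics/topc.png

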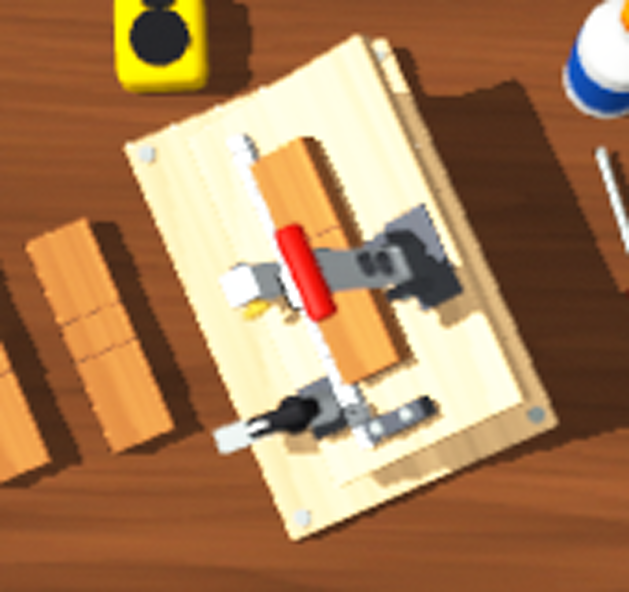

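View pics/scenec.png

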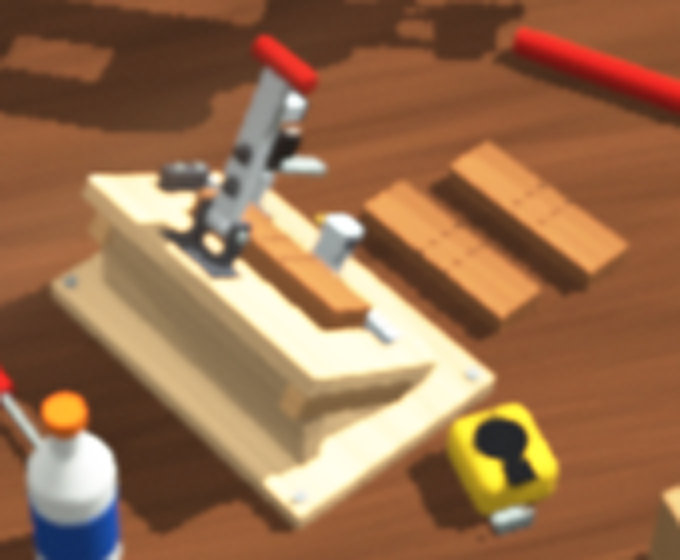

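```bash
cat >> h.py <<'E'
def proj(P,s,T=None):
    T=s['world_from_camera'] if T is None else T
    P=np.atleast_2d(P); c=(P-T[:3,3])@T[:3,:3]
    f=210/np.tan(np.radians(s['vertical_fov']/2))
    return np.c_[s['cx']+f*c[:,0]/-c[:,2], s['cy']+f*c[:,1]/c[:,2]]
def bedT(x,y,yaw):
    # bed x up slope; yaw = heading of bed x horizontal (rad)
    a=0.56
    h=np.array([np.cos(yaw),np.sin(yaw),0]); z=np.array([0,0,1.])
    X=h*np.cos(a)+z*np.sin(a); Z=-h*np.sin(a)+z*np.cos(a); Y=np.cross(Z,X)
    T=np.eye(4); T[:3,:3]=np.c_[X,Y,Z]; T[:3,3]=[x,y,.09]; return T
def tf(T,p): return np.atleast_2d(p)@T[:3,:3].T+T[:3,3]
def keep(p,k):
    # point in keeper frame (distance along bar d, y, up h) -> bed
    d,y,h=p
    return np.array([.05-d*np.cos(k)-h*np.sin(k)*-0-0, y-.02, .0295+d*np.sin(k)])+ h*np.array([np.sin(k),0,np.cos(k)])
E
python3 - <<'E'
from h import *
from scipy.optimize import least_squares
s1=snapshot('scene'); s2=snapshot('top')
for n in ('lock_grip','blank','keeper_grip','bed','lock_knob','stop_face','catch_nose'):
  for s in (s1,s2):
    r=cut_out(n,s); print(n,[(q['box'],round(q['confidence'],2)) for q in r])
t=lambda x,y:(180+x/3.7,135+y/3.7); c=lambda x,y:(220+x/4,155+y/4)
# correspondences
def model(p):
    T=bedT(*p[:3]);k=p[3]
    hm=keep((.135,0,0),k)
    W=tf(T,[[-.05,-.078,.0595+.012],hm+[0,.028,0],hm-[0,.028,0],[.08,-.13,0],[.08,.13,0]])
    return W
obs1=np.array([c(285,155),c(312,85),c(257,40),c(88,180),c(312,383)])
obs2=np.array([t(298,415),t(285,230),t(322,318),t(525,405),t(380,42)])
def f(p):
    W=model(p); 
    return np.r_[(proj(W,s1)-obs1).ravel(),(proj(W,s2)-obs2).ravel()]
for k0 in (0.9,1.5):
  r=least_squares(f,[.45,.04,-1.3,k0],loss='soft_l1'); print(r.x,r.cost); print(f(r.x).reshape(2,-1,2).round(1))
E
```

```text
lock_grip [([287.6, 185.8, 300.6, 201.1], 0.39)]
lock_grip [([239.2, 240.2, 265.8, 257.1], 0.76)]
blank [([279.3, 205.8, 313.9, 237.1], 0.86), ([184.5, 174.8, 211.7, 211.2], 0.69), ([284.1, 185.4, 301.2, 200.1], 0.44), ([87.8, 198.0, 166.9, 256.5], 0.35)]
blank [([340.3, 296.4, 388.8, 359.9], 0.95), ([247.4, 170.1, 291.3, 240.2], 0.78)]
keeper_grip [([271.3, 165.2, 300.6, 213.1], 0.67)]
keeper_grip [([254.4, 194.6, 290.4, 222.9], 0.61), ([188.2, 195.1, 227.5, 256.2], 0.57), ([247.5, 170.8, 292.0, 239.3], 0.5)]
bed [([239.7, 162.3, 331.1, 259.9], 0.62)]
bed [([232.2, 143.8, 325.8, 268.9], 0.78)]
lock_knob []
lock_knob [([188.2, 195.3, 229.1, 256.8], 0.38)]
stop_face [([241.8, 164.5, 326.2, 260.8], 0.91)]
stop_face []
catch_nose [([241.1, 166.4, 329.2, 257.0], 0.58)]
catch_nose [([228.5, 144.8, 325.5, 264.9], 0.8), ([245.1, 168.6, 292.6, 243.0], 0.7)]
[ 0.57398388  0.02075826 -1.16359676  1.62794376] 19.081480352190564
[[[-1.9 -5.8]
  [-0.6  0.3]
  [ 0.7  1.2]
  [-1.1 -2. ]
  [-2.5 -1. ]]

 [[-5.6 -0. ]
  [ 0.1 -0.5]
  [-0.1  0.3]
  [ 0.3 -0.3]
  [-1.9 -2.9]]]
[ 0.57398388  0.02075826 -1.16359676  1.62794375] 19.081480352190773
[[[-1.9 -5.8]
  [-0.6  0.3]
  [ 0.7  1.2]
  [-1.1 -2. ]
  [-2.5 -1. ]]

 [[-5.6 -0. ]
  [ 0.1 -0.5]
  [-0.1  0.3]
  [ 0.3 -0.3]
  [-1.9 -2.9]]]
```

```bash
cat >> h.py <<'E'
import json,os
def bed():
    return bedT(*json.load(open('bed.json')))
def toolR(T,phi):
    # tool y = -Zbed; tool x = X*cos+Y*sin (phi measured in the bed plane from +X toward +Y), deg
    p=np.radians(phi); X,Y,Z=T[:3,:3].T
    x=X*np.cos(p)+Y*np.sin(p); y=-Z; return np.c_[x,y,np.cross(x,y)]
def need(Pbed,phi,n=None):
    T=bed();o=observe(); Rg=toolR(T,phi); Rc=R.from_euler('xyz',o['orientation'],degrees=True)
    d=tf(T,Pbed)[0]-o['tcp_pos']; rv=(R.from_matrix(Rg)*Rc.inv()).as_rotvec(degrees=True)
    m=max(np.linalg.norm(d)/.048,np.linalg.norm(rv)/8.4); 
    print('t',o['t'],'d mm',(d*1e3).round(1),'rv',rv.round(2),'rows>=',round(m,1))
    n=n or int(np.ceil(m)) or 1
    print('n',n,'row',(d/.6/n).round(4).tolist(),(rv/120/n).round(4).tolist())
def st():
    T=bed();o=observe();Rc=R.from_euler('xyz',o['orientation'],degrees=True).as_matrix()
    b=T[:3,:3].T@(o['tcp_pos']-T[:3,3]); print('t',round(o['t'],2),'bed mm',(b*1e3).round(1),'F bed',(T[:3,:3].T@o['contact_force']).round(1),'tau',(T[:3,:3].T@o['torque']).round(2),'w',round(o['gripper_width']*1e3,1),'q',o['q'].round(0), 'tool x,y in bed',(T[:3,:3].T@Rc)[:,:2].T.round(3).tolist())
def wT(o,s):
    M=np.eye(4);M[:3,:3]=R.from_euler('xyz',o['orientation'],degrees=True).as_matrix();M[:3,3]=o['tcp_pos'];return M@s['T_tool_cam']
def wire(img,s,T,k=None,bl=None,lk=None,Tc=None):
    def box(lo,hi,col,fn=lambda p:p):
        c=[fn(np.array([ (lo,hi)[i][0],(lo,hi)[j][1],(lo,hi)[l][2]])) for i in (0,1) for j in (0,1) for l in (0,1)]
        u=proj(tf(T,c),s,Tc)
        for a in range(8):
            for b in (1,2,4):
                if not a&b: cv2.line(img,*[tuple(np.round(u[i]*8).astype(int)) for i in (a,a|b)],col,1,cv2.LINE_AA,3)
    box((-.07,-.13,-.018),(.08,.13,0),(0,255,0)); box((-.062,.002,0),(-.038,.024,.046),(255,255,0))
    box((-.035,0,0),(-.023,0.001,.012),(255,0,255)); 
    if bl is not None: box((-.023,bl-.08,0),(.022,bl+.08,.022),(255,0,0))
    if k is not None: box((.0,-.011,-.006),(.127,.011,.006),(0,0,255),lambda p:keep(p,k)); box((.126,-.028,-.009),(.144,.028,.009),(0,0,255),lambda p:keep(p,k))
    if lk is not None:
        def g(p):
            c,n=np.cos(lk),np.sin(lk); return np.array([-.05-p[0]*c+p[1]*n*1, -.078+p[0]*n+p[1]*c,p[2]])
        box((-.023,-.007,.0475),(.023,.007,.0715),(0,255,255),g); box((0,-.008,.0385),(.064,.008,.0435),(0,255,255),g)
E
echo '[0.574,0.0208,-1.1636]' > bed.json
python3 - <<'E'
from h import *
st(); need([0,0.0,.28],180)
E
```

```text
t 0.9 bed mm [-436.5 -122.4  449.2] F bed [ 0.  -0.2 -0.9] tau [-0.02 -0.01 -0.01] w 88.5 q [ 56.  10.  92.   0.  78. -12.] tool x,y in bed [[-0.59, 0.718, 0.37], [-0.531, 0.0, -0.847]]
t 0.9 d mm [ 294.5 -373.6   88.5] rv [-32.94  -0.22  44.66] rows>= 10.1
n 11 row [0.0446, -0.0566, 0.0134] [-0.025, -0.0002, 0.0338]
```

Emit:
send_rows --moves '[[[0.0446,-0.0566,0.0134],[-0.025,0,0.0338],0],[[0.0446,-0.0566,0.0134],[-0.025,0,0.0338],0],[[0.0446,-0.0566,0.0134],[-0.025,0,0.0338],0],[[0.0446,-0.0566,0.0134],[-0.025,0,0.0338],0],[[0.0446,-0.0566,0.0134],[-0.025,0,0.0338],0]]'

```text
t: 1.4
tcp_pos: [0.3555, 0.3598, 0.2795]
orientation: [-93.3, 14.7, 87.6]
contact_force: [-0.2, 1.1, -0.2]
gripper_width: 0.0505
```

Emit:
send_rows --moves '[[[0.0446,-0.0566,0.0134],[-0.025,0,0.0338],0],[[0.0446,-0.0566,0.0134],[-0.025,0,0.0338],0],[[0.0446,-0.0566,0.0134],[-0.025,0,0.0338],0],[[0.0446,-0.0566,0.0134],[-0.025,0,0.0338],0],[[0.0446,-0.0566,0.0134],[-0.025,0,0.0338],0]]'

```text
t: 1.9
tcp_pos: [0.4892, 0.19, 0.3196]
orientation: [-91.0, 29.5, 108.8]
contact_force: [0.1, 0.2, -0.4]
gripper_width: 0.0101
```

```bash
python3 - <<'E'
from h import *
st(); need([0,0.0,.28],180)
o=observe();s=snapshot('wrist');save(s,'w1');print(s['T_tool_cam'],s['vertical_fov'],s['cx'],s['cy'])
import pickle;pickle.dump((o,s),open('w1.pkl','wb'))
im=cv2.imread('pics/w1.png');wire(im,s,bed(),1.63,0.02,0.1,wT(o,s));cv2.imwrite('pics/w1o.png',im)
E
```

```text
t 1.9 bed mm [-38.1 -10.8 294.9] F bed [-0.4  0.2 -0.3] tau [0.03 0.21 0.04] w 10.1 q [ 25.   5.  93. -30.  85. -80.] tool x,y in bed [[-0.997, 0.068, 0.044], [-0.046, -0.022, -0.999]]
t 1.9 d mm [ 25.8 -32.7   7.6] rv [-2.75 -0.17  3.99] rows>= 0.9
n 1 row [0.0431, -0.0544, 0.0127] [-0.0229, -0.0014, 0.0332]
[[ 9.99998336e-01  1.54822875e-03  9.64437045e-04 -6.75674321e-04]
 [ 5.26969683e-04  2.60973383e-01 -9.65345853e-01 -1.45871371e-01]
 [-1.74626861e-03  9.65344755e-01  2.60972133e-01  6.50472038e-02]
 [ 0.00000000e+00  0.00000000e+00  0.00000000e+00  1.00000000e+00]] 66.48821112670124 278.81234274559586 203.5307874232546
```

View pics/w1.png

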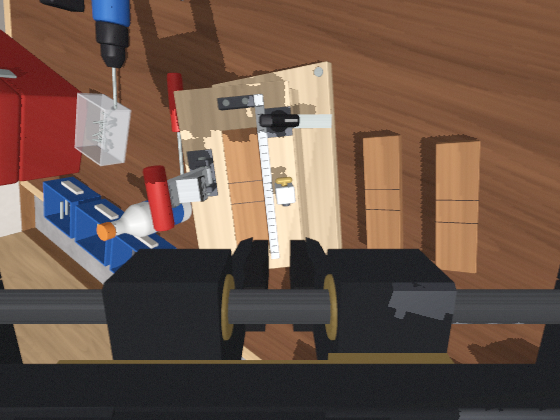

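View pics/w1o.png

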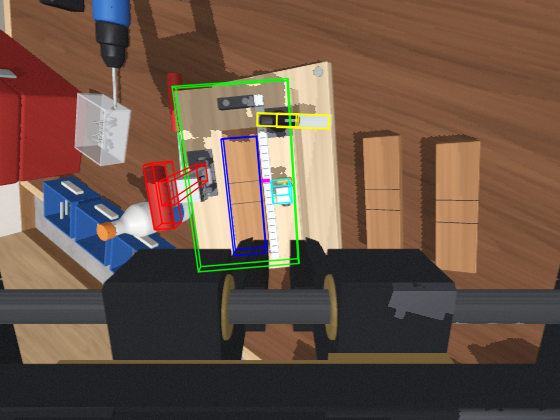

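```bash
python3 - <<'E'
from h import *
a=cv2.imread('pics/w1.png')[60:260,140:340]; cv2.imwrite('pics/w1c.png',cv2.resize(a,None,fx=3,fy=3,interpolation=cv2.INTER_CUBIC))
E
```

```text
(no output)
```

View pics/w1c.png

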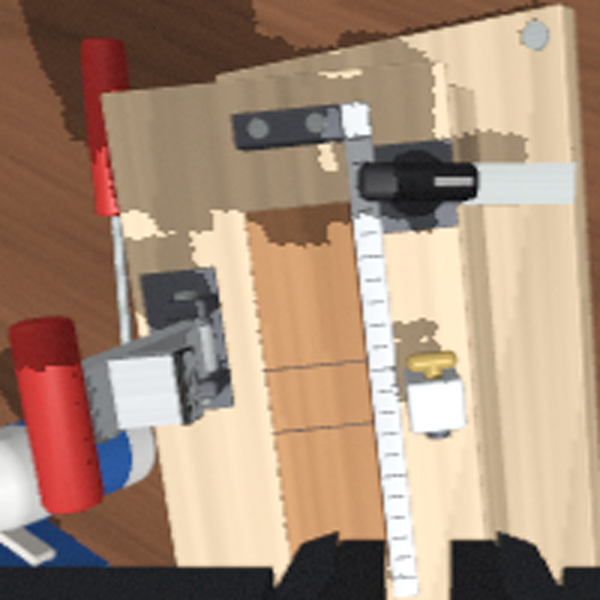

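```bash
cat > fit.py <<'E'
from h import *
import pickle
from scipy.optimize import least_squares
s1=snapshot('scene'); s2=snapshot('top'); o,sw=pickle.load(open('w1.pkl','rb')); Tw=wT(o,sw)
t=lambda x,y:(180+x/3.7,135+y/3.7); c=lambda x,y:(220+x/4,155+y/4); w=lambda x,y:(140+x/3,60+y/3)
def f(p):
    T=bedT(*p[:3]);k,lk,bl=p[3:6]; hm=keep((.135,0,0),k)
    H=[hm+[0,.028,0],hm-[0,.028,0]]; K=[[.08,-.13,0],[.08,.13,0]]
    tip=[-.05-.064*np.cos(lk),-.078+.064*np.sin(lk),.0435]
    C=[[-.038,.002,.046],[-.062,.002,.046],[-.062,.024,.046],[-.038,.024,.046]]
    r=[]
    Tw2=Tw.copy()
    W=H[::-1]+[K[0],tip,[-.05,-.078,.0715]]+C+[[.023,-.1,.02],[.022,bl-.08,.022]]
    ob=np.array([w(42,332),w(72,498),w(103,95),w(574,183),w(420,181),w(410,378),w(460,372),w(465,428),w(412,433),w(238,150),w(248,210)])
    r.append((proj(tf(T,W),sw,Tw2)-ob).ravel())
    r.append((proj(tf(T,H+K+[[-.05,-.078,.0715]]),s1)-[c(312,85),c(257,40),c(88,180),c(312,383),c(285,150)]).ravel())
    r.append((proj(tf(T,H+K+[[-.05,-.078,.0715],tip]),s2)-[t(285,230),t(322,318),t(525,405),t(380,42),t(285,415),t(217,440)]).ravel())
    return np.concatenate(r)
r=least_squares(f,[.574,.02,-1.16,1.63,.1,.02],loss='soft_l1');print(r.x.round(4),r.cost);print(f(r.x).reshape(-1,2).round(1).tolist())
json.dump(r.x[:3].tolist(),open('bed.json','w'))
im=cv2.imread('pics/w1.png');wire(im,sw,bed(),r.x[3],r.x[5],r.x[4],Tw)
cv2.imwrite('pics/w1o2.png',cv2.resize(im[60:260,140:340],None,fx=3,fy=3,interpolation=cv2.INTER_CUBIC))
for s,n,b in ((s1,'s',(155,295,220,390)),(s2,'t',(135,295,180,350))):
    im=cv2.resize(cv2.cvtColor(s['image'],cv2.COLOR_RGB2BGR),None,fx=1,fy=1);wire(im,s,bed(),r.x[3],r.x[5],r.x[4]);cv2.imwrite('pics/fit_'+n+'.png',cv2.resize(im[b[0]:b[1],b[2]:b[3]],None,fx=3.5,fy=3.5,interpolation=cv2.INTER_CUBIC))
E
python3 fit.py
```

```text
[ 0.574   0.0262 -1.146   1.6781  0.0882  0.0072] 33.048258849226904
[[-0.2, -5.5], [0.9, 1.9], [-1.0, -3.2], [0.5, -0.3], [-0.0, -0.4], [-1.8, 1.2], [0.6, 1.4], [0.3, -0.2], [-0.9, -0.1], [-0.8, -2.1], [-0.8, 0.1], [-0.5, -0.0], [0.5, 1.0], [0.3, -1.8], [0.2, -1.5], [-0.9, -5.0], [0.2, -1.6], [0.4, -1.0], [-1.3, -1.2], [-5.2, -3.1], [-3.7, 0.2], [-0.4, -0.6]]
```

View pics/w1o2.png

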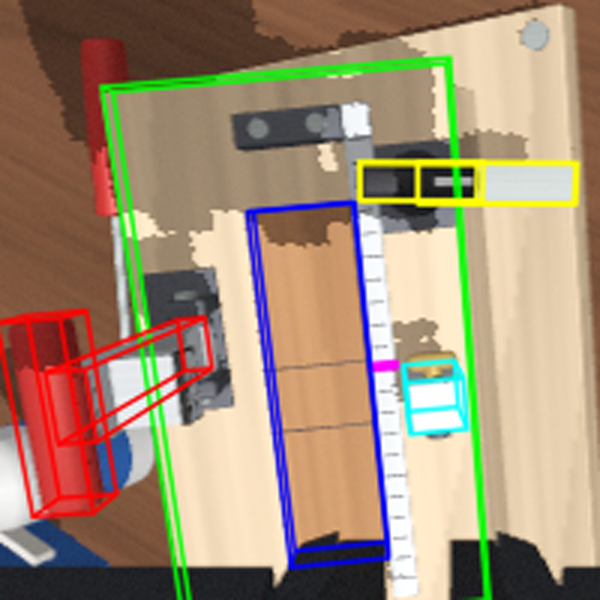

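View pics/fit_t.png

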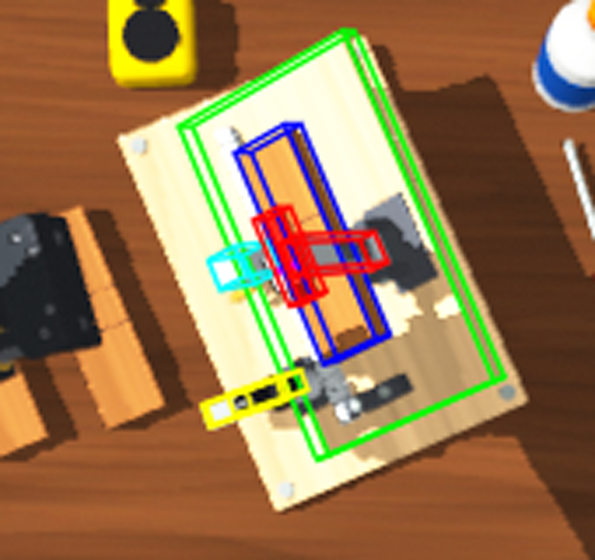

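```bash
python3 - <<'E'
from h import *
st(); need([0,0.08,.28],180)
E
```

```text
t 2.05 bed mm [-34.6 -10.  292.3] F bed [ 0.4  0.2 -0.1] tau [-0.01  0.32  0.01] w 0.4 q [ 25.   5.  93. -29.  85. -80.] tool x,y in bed [[-0.995, 0.089, 0.046], [-0.049, -0.032, -0.998]]
t 2.05 d mm [96.8  4.5  8. ] rv [-2.9  -0.16  5.34] rows>= 2.0
n 3 row [0.0538, 0.0025, 0.0044] [-0.0081, -0.0004, 0.0148]
```

Emit:
send_rows --moves '[[[0.0538,0.0025,0.0044],[-0.0081,0,0.0148],0],[[0.0538,0.0025,0.0044],[-0.0081,0,0.0148],0],[[0.0538,0.0025,0.0044],[-0.0081,0,0.0148],0],[[0,0,0],[0,0,0],0],[[0,0,0],[0,0,0],0]]'

```text
t: 2.55
tcp_pos: [0.5843, 0.1967, 0.3261]
orientation: [-89.7, 32.0, 114.6]
contact_force: [-0.8, 0.4, -0.6]
gripper_width: 0.0003
```

```bash
python3 - <<'E'
from h import *
st()
o=observe();s=snapshot('wrist');save(s,'w2')
import pickle;pickle.dump((o,s),open('w2.pkl','wb'))
print(observe()['tcp_pos']-o['tcp_pos'])
st()
a=cv2.imread('pics/w2.png'); print(a.shape); cv2.imwrite('pics/w2c.png',cv2.resize(a[0:250,130:380],None,fx=3,fy=3,interpolation=cv2.INTER_CUBIC)[:, :])
s=snapshot('top');a=s['image'][:,:,::-1][130:300,170:350];cv2.imwrite('pics/t2c.png',cv2.resize(a,None,fx=3.5,fy=3.5,interpolation=cv2.INTER_CUBIC))
E
```

```text
t 2.55 bed mm [ -2.6  79.6 280.3] F bed [-0.9 -0.6 -0.2] tau [ 0.02  0.24 -0.02] w 0.3 q [ 23.  15.  82. -32.  84. -88.] tool x,y in bed [[-1.0, -0.004, 0.002], [-0.002, -0.003, -1.0]]
[-3.33385923e-04 -6.71261992e-05  2.81314357e-04]
t 2.6 bed mm [ -2.6  79.3 280.6] F bed [-0.  -0.3 -0.6] tau [0.03 0.33 0.04] w 0.3 q [ 23.  15.  82. -32.  84. -88.] tool x,y in bed [[-1.0, -0.004, 0.002], [-0.002, -0.002, -1.0]]
(420, 560, 3)
```

View pics/w2c.png

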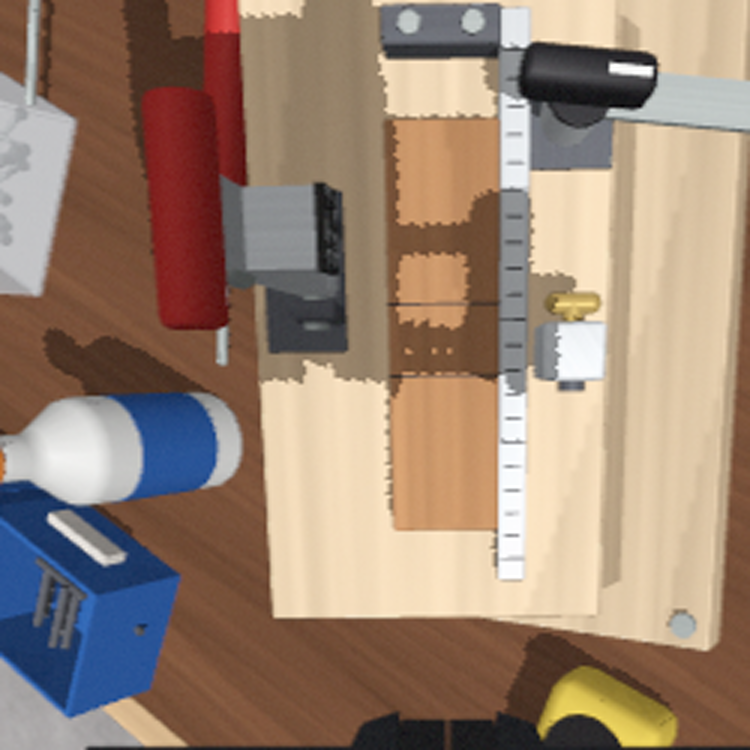

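View pics/t2c.png

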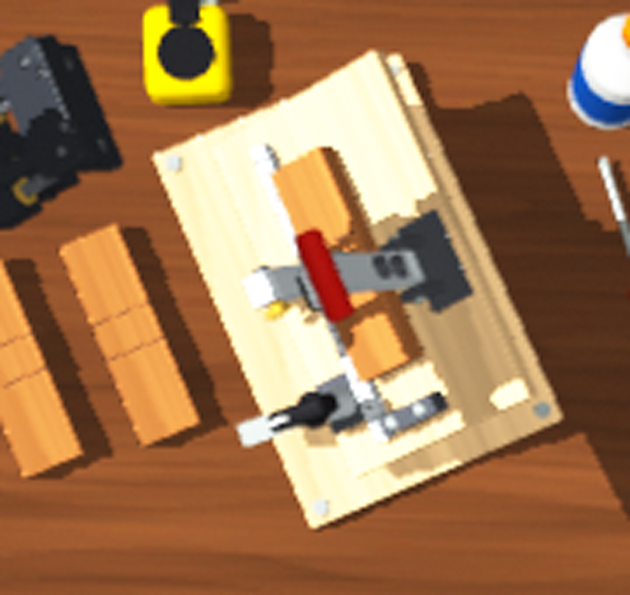

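```bash
cat > fit2.py <<'E'
from h import *
import pickle
from scipy.optimize import least_squares
s1=snapshot('scene'); s2=snapshot('top'); o,sw=pickle.load(open('w2.pkl','rb')); Tw=wT(o,sw)
t=lambda x,y:(170+x/3.5,130+y/3.5); c=lambda x,y:(220+x/4,155+y/4); w=lambda x,y:(130+x/3,y/3)
def f(p,full=False):
    T=bedT(*p[:3]);k,lk,bl=p[3:6]; hm=keep((.135,0,0),k)
    H=[hm+[0,.027,0],hm-[0,.027,0]]; K=[[.08,-.13,0],[.08,.13,0]]
    tip=[-.05-.064*np.cos(lk),-.078+.064*np.sin(lk),.0435]
    C=[[-.038,.002,.046],[-.062,.002,.046],[-.062,.024,.046],[-.038,.024,.046]]
    W=H[::-1]+[K[1],[-.07,.13,0],[-.05,-.078,.0715]]+C+[[.022,bl+.08,.022],[.022,bl-.08,.022]]
    ob=np.array([w(180,94),w(193,323),w(273,618),w(597,615),w(592,70),w(553,323),w(605,322),w(604,379),w(553,381),w(395,530),w(388,118)])
    a=(proj(tf(T,W),sw,Tw)-ob)
    b=(proj(tf(T,H+K+[[-.05,-.078,.0715]]),s1)-[c(312,85),c(257,40),c(88,180),c(312,383),c(285,150)])
    d=(proj(tf(T,H+K[1:]+[[-.05,-.078,.0715],tip,[-.05,.013,.046]]),s2)-[t(310,235),t(342,315),t(385,55),t(300,408),t(242,432),t(260,290)])
    return [a,b,d] if full else np.concatenate([a.ravel(),.6*b.ravel(),.6*d.ravel()])
r=least_squares(f,[.574,.02,-1.16,1.63,.1,.02],loss='soft_l1');print(r.x.round(4),r.cost)
for q in f(r.x,True): print(q.round(1).tolist())
json.dump(r.x[:3].tolist(),open('bed.json','w'))
im=cv2.imread('pics/w2.png');wire(im,sw,bed(),r.x[3],r.x[5],r.x[4],Tw)
cv2.imwrite('pics/w2o2.png',cv2.resize(im[0:250,130:380],None,fx=3,fy=3,interpolation=cv2.INTER_CUBIC))
for s,n,b in ((s1,'s',(155,295,220,390)),(s2,'t',(130,300,170,350))):
    im=cv2.resize(cv2.cvtColor(s['image'],cv2.COLOR_RGB2BGR),None,fx=1,fy=1);wire(im,s,bed(),r.x[3],r.x[5],r.x[4]);cv2.imwrite('pics/fit2_'+n+'.png',cv2.resize(im[b[0]:b[1],b[2]:b[3]],None,fx=3.5,fy=3.5,interpolation=cv2.INTER_CUBIC))
E
python3 fit2.py
```

```text
[ 0.5745  0.0275 -1.1395  1.6841  0.0713  0.0066] 16.333299720316866
[[-0.4, 1.0], [0.4, 0.6], [-0.7, -0.6], [0.3, 0.0], [0.7, -1.5], [-2.8, -0.9], [1.0, -0.6], [0.6, 0.3], [-3.2, -0.3], [-0.6, 0.2], [-0.7, -0.2]]
[[-0.4, -0.2], [0.9, 1.2], [0.6, -1.5], [1.0, -1.5], [-0.7, -5.0]]
[[-1.5, -1.5], [-0.6, -0.8], [-3.4, -2.7], [-2.6, 0.7], [-0.9, 0.3], [-0.3, -1.9]]
```

View pics/w2o2.png

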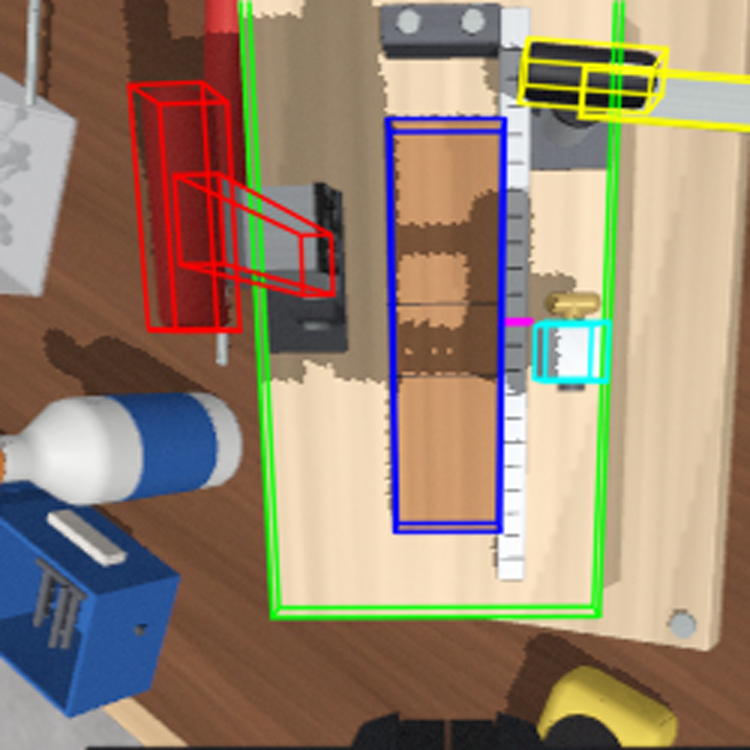

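View pics/fit2_t.png

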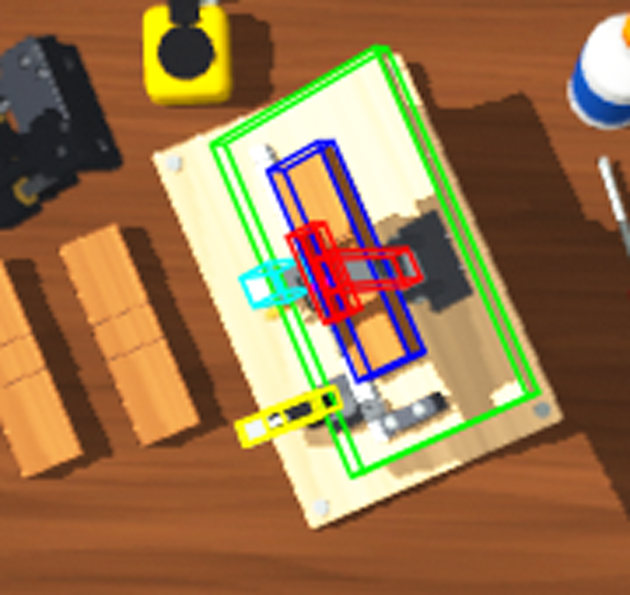

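```bash
python3 - <<'E'
from h import *
st(); need([-.008,0.118,.05],180); need([-.008,0.118,.05],180,6)
X,Y,Z=bed()[:3,:3].T; print('per 10mm:',(X/60).round(4),(Y/60).round(4),(Z/60).round(4))
E
```

```text
t 2.75 bed mm [ -0.6  79.3 280.4] F bed [-1.3  0.2  0.5] tau [ 0.04  0.28 -0.01] w 0.1 q [ 23.  15.  82. -32.  84. -88.] tool x,y in bed [[-1.0, 0.001, 0.001], [-0.001, -0.004, -1.0]]
t 2.75 d mm [  83.7  -89.3 -199.1] rv [ 0.02 -0.19  0.18] rows>= 4.9
n 5 row [0.0279, -0.0298, -0.0664] [0.0, -0.0003, 0.0003]
t 2.75 d mm [  83.7  -89.3 -199.1] rv [ 0.02 -0.19  0.18] rows>= 4.9
n 6 row [0.0232, -0.0248, -0.0553] [0.0, -0.0003, 0.0003]
per 10mm: [ 0.0059 -0.0128  0.0089] [0.0151 0.007  0.    ] [-0.0037  0.008   0.0141]
```

Emit:
send_rows --moves '[[[0.0279,-0.0298,-0.0664],[0,0,0],0],[[0.0279,-0.0298,-0.0664],[0,0,0],0],[[0.0279,-0.0298,-0.0664],[0,0,0],0],[[0.0279,-0.0298,-0.0664],[0,0,0],0],[[0.0279,-0.0298,-0.0664],[0,0,0],0]]'

```text
t: 3.25
tcp_pos: [0.6688, 0.1063, 0.127]
orientation: [-89.9, 32.0, 114.6]
contact_force: [-0.3, 0.6, 0.7]
gripper_width: 0.0005
```

Emit:
send_rows --moves '[[[0.004,-0.009,-0.0155],[0,0,0],0],[[0.004,-0.009,-0.0155],[0,0,0],0],[[0.004,-0.009,-0.0155],[0,0,0],0],[[0,0,0],[0,0,0],0]]'

```text
t: 3.65
tcp_pos: [0.676, 0.0904, 0.1005]
orientation: [-89.8, 32.1, 114.6]
contact_force: [-1.1, 0.2, 0.1]
gripper_width: 0.0005
```

```bash
python3 - <<'E'
from h import *
st(); need([-.008,0.118,.009],180)
o=observe();s=snapshot('wrist');save(s,'w3')
im=cv2.imread('pics/w3.png');wire(im,s,bed(),None,.0066,0.07,wT(o,s));cv2.imwrite('pics/w3.png',im)
E
```

```text
t 3.65 bed mm [ -6.9 118.5  16.7] F bed [-0.5 -1.   0.5] tau [ 0.03  0.29 -0.02] w 0.5 q [ 11.  32.  87. -37.  59. -85.] tool x,y in bed [[-1.0, 0.002, 0.0], [-0.0, -0.004, -1.0]]
t 3.65 d mm [ 0.9 -3.1 -7.1] rv [ 0.04 -0.15  0.2 ] rows>= 0.2
n 1 row [0.0014, -0.0052, -0.0119] [0.0004, -0.0012, 0.0017]
```

View pics/w3.png

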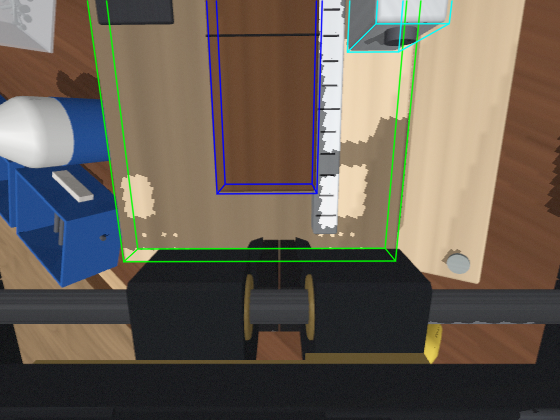

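Emit:
send_rows --moves '[[[0.003,-0.007,-0.005],[0,0,0],0],[[0.0014,-0.0035,-0.0045],[0,0,0],0],[[-0.0151,-0.007,0],[0,0,0],0],[[-0.0075,-0.0035,0],[0,0,0],0],[[0,0,0],[0,0,0],0]]'

```text
t: 4.2
tcp_pos: [0.664, 0.0775, 0.0942]
orientation: [-89.7, 32.0, 114.6]
contact_force: [0.7, 0.3, 0.1]
gripper_width: 0.0004
```

```bash
python3 - <<'E'
from h import *
st()
o=observe();s=snapshot('wrist');save(s,'w4')
E
```

```text
t 4.2 bed mm [ -4.6 102.2   7.8] F bed [0.1 0.8 0.1] tau [-0.02  0.29 -0.03] w 0.4 q [ 10.  31.  89. -38.  58. -84.] tool x,y in bed [[-1.0, 0.001, 0.001], [-0.001, -0.006, -1.0]]
```

View pics/w4.png

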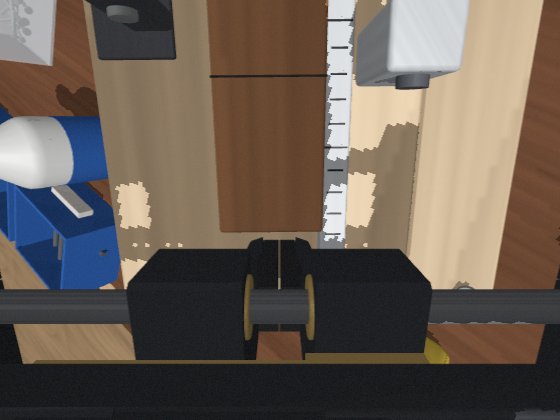

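Emit:
send_rows --moves '[[[-0.0076,-0.0035,0],[0,0,0],0],[[-0.0076,-0.0035,0],[0,0,0],0],[[-0.0076,-0.0035,0],[0,0,0],0],[[-0.0076,-0.0035,0],[0,0,0],0],[[0,0,0],[0,0,0],0]]'

```text
t: 4.75
tcp_pos: [0.6462, 0.0691, 0.0943]
orientation: [-89.7, 32.1, 114.6]
contact_force: [0.8, -0.3, -0.1]
gripper_width: -0.0001
```

```bash
python3 - <<'E'
from h import *
st()
E
```

```text
t 4.75 bed mm [-4.3 82.6  7.8] F bed [ 0.5  0.6 -0.4] tau [ 0.04  0.27 -0.01] w -0.1 q [ 10.  29.  92. -38.  57. -84.] tool x,y in bed [[-1.0, 0.001, 0.001], [-0.001, -0.005, -1.0]]
```

Emit:
send_rows --moves '[[[-0.006,-0.0028,0],[0,0,0],0],[[-0.006,-0.0028,0],[0,0,0],0],[[0,0,0],[0,0,0],0]]'

```text
t: 5.05
tcp_pos: [0.6393, 0.0657, 0.0943]
orientation: [-89.8, 32.1, 114.6]
contact_force: [-0.0, -0.6, 0.6]
gripper_width: 0.0006
```

Emit:
send_rows --moves '[[[-0.003,-0.0014,0],[0,0,0],0],[[0,0,0],[0,0,0],0]]'

```text
t: 5.25
tcp_pos: [0.6376, 0.065, 0.0942]
orientation: [-89.8, 32.1, 114.6]
contact_force: [1.1, -0.2, -0.7]
gripper_width: 0.0004
```

```bash
python3 - <<'E'
from h import *
st()
o=observe();s=snapshot('wrist');save(s,'w5')
E
```

```text
t 5.25 bed mm [-4.3 73.1  7.7] F bed [ 0.2  0.9 -0.9] tau [0.04 0.3  0.02] w 0.4 q [ 10.  28.  94. -38.  56. -84.] tool x,y in bed [[-1.0, 0.001, 0.001], [-0.001, -0.005, -1.0]]
```

View pics/w5.png

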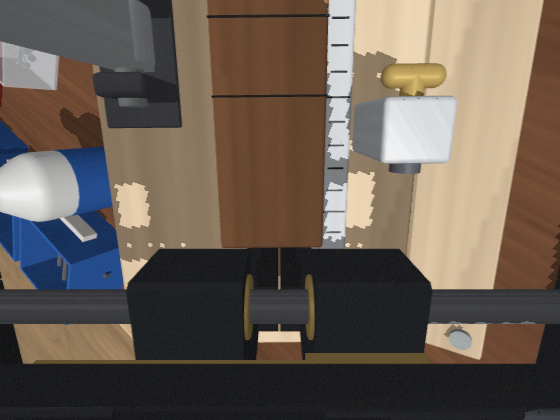

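Emit:
send_rows --moves '[[[-0.003,-0.0014,0],[0,0,0],0],[[-0.003,-0.0014,0],[0,0,0],0]]'

```text
t: 5.5
tcp_pos: [0.6342, 0.0634, 0.0942]
orientation: [-89.8, 32.1, 114.6]
contact_force: [1.0, 0.0, 0.2]
gripper_width: 0.0004
```

Emit:
send_rows --moves '[[[-0.003,-0.0014,0],[0,0,0],0]]'

```text
t: 5.6
tcp_pos: [0.6339, 0.0633, 0.0948]
orientation: [-90.0, 32.1, 114.6]
contact_force: [8.2, 4.2, -0.9]
gripper_width: 0.0001
```

Emit:
send_rows --moves '[[[-0.003,-0.0014,0],[0,0,0],0]]'

```text
t: 5.7
tcp_pos: [0.6338, 0.0633, 0.0957]
orientation: [-90.3, 32.1, 114.6]
contact_force: [13.4, 6.8, -1.5]
gripper_width: 0.0006
```

```bash
python3 - <<'E'
from h import *
st()
E
```

```text
t 5.7 bed mm [-3.6 68.9  9. ] F bed [-1.3 15.  -0.9] tau [2.34 0.53 0.14] w 0.6 q [  9.  27.  95. -38.  55. -84.] tool x,y in bed [[-1.0, 0.002, 0.0], [-0.0, 0.004, -1.0]]
```

Emit:
send_rows --moves '[[[0.0151,0.007,0],[0,0,0],0],[[0.0151,0.007,0],[0,0,0],0],[[0.0151,0.007,0],[0,0,0],0],[[-0.0148,0.032,0.0564],[0,0,0],0],[[-0.0148,0.032,0.0564],[0,0,0],0]]'

```text
t: 6.2
tcp_pos: [0.6392, 0.1125, 0.1605]
orientation: [-89.5, 32.0, 114.7]
contact_force: [0.2, 0.4, 0.4]
gripper_width: 0.0005
```

Emit:
send_rows --moves '[[[-0.0148,0.032,0.0564],[0,0,0],0],[[-0.0148,0.032,0.0564],[0,0,0],0],[[-0.0148,0.032,0.0564],[0,0,0],0],[[-0.0148,0.032,0.0564],[0,0,0],0],[[0,0,0],[0,0,0],0]]'

```text
t: 6.7
tcp_pos: [0.6061, 0.1928, 0.3035]
orientation: [-90.4, 32.1, 114.5]
contact_force: [0.8, -0.3, 0.0]
gripper_width: 0.0005
```

```bash
python3 - <<'E'
from h import *
st();need([.107,-.02,.25],180)
o=observe();s=snapshot('wrist');save(s,'w6')
im=cv2.imread('pics/w6.png');wire(im,s,bed(),1.684,-.02,0.07,wT(o,s));cv2.imwrite('pics/w6o.png',im)
E
```

```text
t 6.7 bed mm [ -2.6  97.9 253.7] F bed [ 0.5  0.6 -0.3] tau [ 0.02  0.34 -0.01] w 0.5 q [ 22.  17.  82. -33.  81. -87.] tool x,y in bed [[-1.0, 0.004, 0.0], [-0.0, 0.005, -1.0]]
t 6.7 d mm [ -67.4 -135.4   55.1] rv [-0.14  0.3   0.05] rows>= 3.4
n 4 row [-0.0281, -0.0564, 0.023] [-0.0003, 0.0006, 0.0001]
```

View pics/w6o.png

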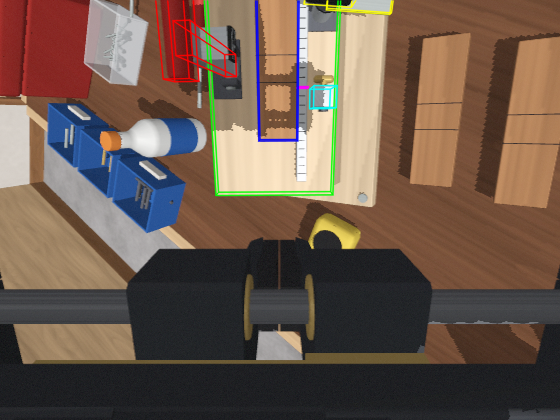

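Emit:
send_rows --moves '[[[-0.0281,-0.0564,0.023],[0,0,0],0],[[-0.0281,-0.0564,0.023],[0,0,0],0],[[-0.0281,-0.0564,0.023],[0,0,0],0],[[-0.0281,-0.0564,0.023],[0,0,0],0],[[0,0,0],[0,0,0],0]]'

```text
t: 7.25
tcp_pos: [0.5359, 0.0508, 0.3531]
orientation: [-89.8, 32.1, 114.4]
contact_force: [0.2, 0.4, -0.8]
gripper_width: 0.0007
```

```bash
python3 - <<'E'
from h import *
st();need([.107,-.02,.158],180,4)
s=snapshot('scene');im=s['image'][:,:,::-1][100:310,180:400];cv2.imwrite('pics/s6.png',cv2.resize(im,None,fx=2.8,fy=2.8))
E
```

```text
t 7.25 bed mm [108.2 -25.3 242.7] F bed [-0.7  0.4 -0.5] tau [0.04 0.29 0.05] w 0.7 q [ 10.  -1.  96. -32.  78. -99.] tool x,y in bed [[-1.0, 0.005, -0.001], [0.001, -0.007, -1.0]]
t 7.25 d mm [ 23.2 -37.8 -72.4] rv [ 0.11 -0.18  0.44] rows>= 1.8
n 4 row [0.0097, -0.0157, -0.0302] [0.0002, -0.0004, 0.0009]
```

View pics/s6.png

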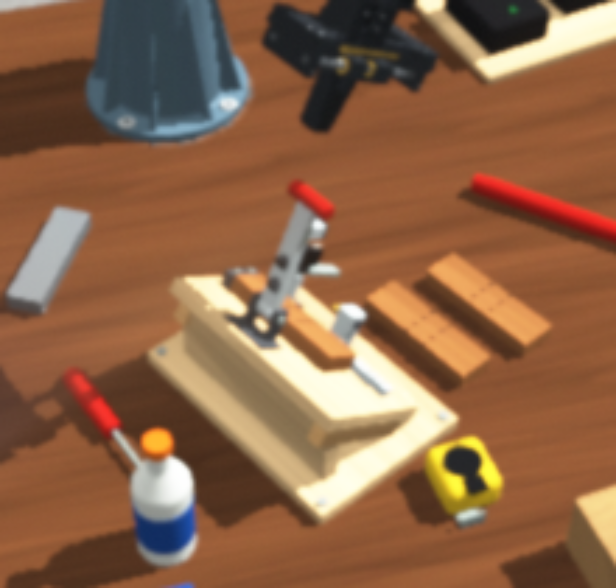

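```bash
python3 - <<'E'
from h import *
s=snapshot('scene');u=proj(observe()['tcp_pos'],s)[0];print((u-[180,100])*2.8)
for k in (1.6,1.684,1.75): print((proj(tf(bed(),keep((.135,0,0),k)),s)[0]-[180,100])*2.8)
E
```

```text
[315.90228985 127.28989779]
[319.0295289  198.60291772]
[311.6394638  199.06906028]
[305.55486455 200.00416336]
```

Emit:
send_rows --moves '[[[0.0097,-0.0157,-0.0302],[0,0,0.001],0],[[0.0097,-0.0157,-0.0302],[0,0,0.001],0],[[0.0097,-0.0157,-0.0302],[0,0,0.001],0],[[0.0097,-0.0157,-0.0302],[0,0,0],0],[[0,0,0],[0,0,0],0]]'

```text
t: 7.85
tcp_pos: [0.5591, 0.0163, 0.2749]
orientation: [-89.3, 31.9, 115.2]
contact_force: [0.3, -0.1, 0.4]
gripper_width: 0.0003
```

```bash
python3 - <<'E'
from h import *
st()
s=snapshot('scene');im=s['image'][:,:,::-1][100:310,180:400];cv2.imwrite('pics/s7.png',cv2.resize(im,None,fx=2.8,fy=2.8))
o=observe();s=snapshot('wrist');save(s,'w7')
E
```

```text
t 7.85 bed mm [101.4 -18.7 154.7] F bed [0.4 0.3 0.2] tau [-0.04  0.3   0.02] w 0.3 q [  6.   4. 101. -33.  68. -99.] tool x,y in bed [[-1.0, -0.007, 0.004], [-0.004, -0.008, -1.0]]
```

View pics/s7.png

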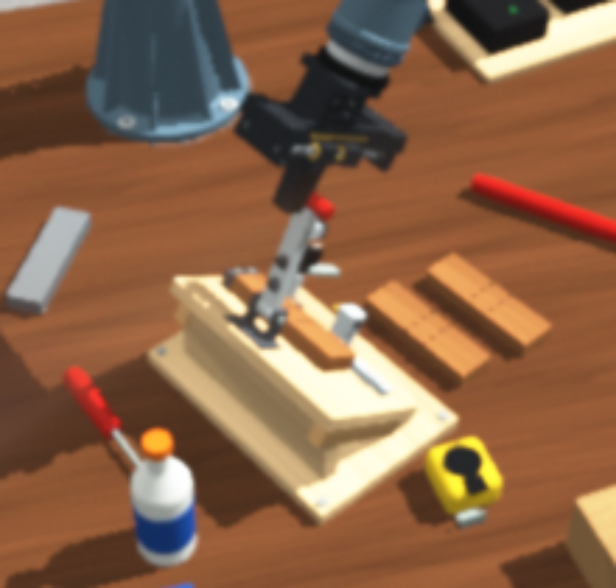

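View pics/w7.png

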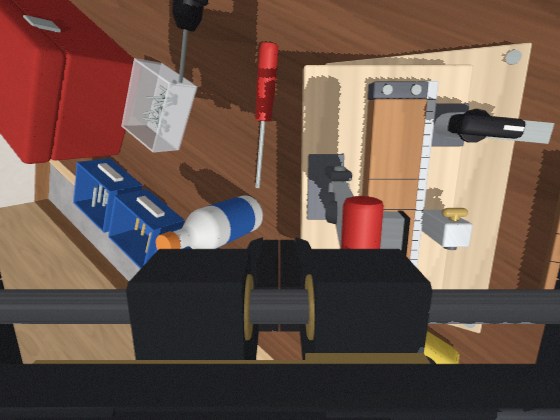

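```bash
python3 - <<'E'
from h import *
T=bed();p=observe()['tcp_pos']
for th in (1.68,1.55,1.4,1.25,1.1,.95,.85):
    h=keep((.135,0,0),th); t=np.array([h[0]+.009*np.sin(th)+.018,-.02,h[2]+.009*np.cos(th)-.005])
    w=tf(T,t)[0]; print(th,(t*1e3).round(0),((w-p)/.6).round(4).tolist()); p=w
E
```

```text
1.68 [ 92. -20. 158.] [-0.0107, 0.0128, -0.0105]
1.55 [ 74. -20. 160.] [-0.011, 0.024, -0.0127]
1.4 [ 54. -20. 159.] [-0.0117, 0.0255, -0.0188]
1.25 [ 34. -20. 155.] [-0.0104, 0.0227, -0.0228]
1.1 [ 15. -20. 149.] [-0.0089, 0.0193, -0.0262]
0.95 [ -3. -20. 140.] [-0.0072, 0.0156, -0.0291]
0.85 [-14. -20. 132.] [-0.0037, 0.0081, -0.0207]
```

Emit:
send_rows --moves '[[[-0.0107,0.0128,-0.0105],[0,0,0],0],[[-0.0055,0.012,-0.0063],[0,0,0],0],[[-0.0055,0.012,-0.0063],[0,0,0],0],[[-0.0058,0.0128,-0.0094],[0,0,0],0],[[-0.0058,0.0128,-0.0094],[0,0,0],0]]'

```text
t: 8.45
tcp_pos: [0.5402, 0.055, 0.2549]
orientation: [-89.8, 32.1, 115.0]
contact_force: [0.3, 0.5, 2.0]
gripper_width: 0.0007
```

```bash
python3 - <<'E'
from h import *
st()
o=observe();s=snapshot('wrist');save(s,'w8')
E
```

```text
t 8.45 bed mm [ 54.3 -19.6 160.6] F bed [0.8 0.5 1.9] tau [-0.04  0.19  0.  ] w 0.7 q [ 10.   4. 103. -34.  68. -93.] tool x,y in bed [[-1.0, -0.004, 0.0], [-0.0, -0.0, -1.0]]
```

View pics/w8.png

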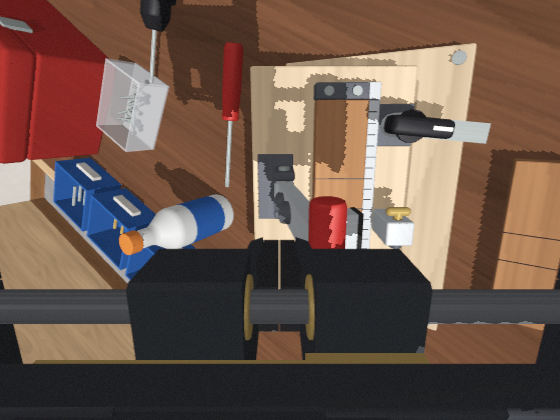

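Emit:
send_rows --moves '[[[-0.0052,0.0113,-0.0114],[0,0,0],0],[[-0.0052,0.0113,-0.0114],[0,0,0],0],[[-0.0045,0.0097,-0.0131],[0,0,0],0],[[-0.0045,0.0097,-0.0131],[0,0,0],0]]'

```text
t: 8.9
tcp_pos: [0.5284, 0.0796, 0.2247]
orientation: [-89.8, 32.0, 115.0]
contact_force: [0.7, -0.2, -0.2]
gripper_width: 0.0003
```

Emit:
send_rows --moves '[[[-0.0036,0.0078,-0.0146],[0,0,0],0],[[-0.0036,0.0078,-0.0146],[0,0,0],0],[[-0.0037,0.0081,-0.0207],[0,0,0],0],[[0,0,0],[0,0,0],0]]'

```text
t: 9.3
tcp_pos: [0.5206, 0.0937, 0.1929]
orientation: [-89.5, 32.0, 115.1]
contact_force: [-0.1, -1.4, -0.3]
gripper_width: 0.0003
```

```bash
python3 - <<'E'
from h import *
st()
s=snapshot('scene');im=s['image'][:,:,::-1][100:310,180:400];cv2.imwrite('pics/s9.png',cv2.resize(im,None,fx=2.8,fy=2.8))
o=observe();s=snapshot('wrist');save(s,'w9')
E
```

```text
t 9.3 bed mm [-15.4 -21.3 131.1] F bed [ 0.8 -0.7 -0.9] tau [0.01 0.23 0.02] w 0.3 q [ 15.   9. 105. -35.  65. -85.] tool x,y in bed [[-1.0, -0.006, 0.002], [-0.002, -0.004, -1.0]]
```

View pics/w9.png

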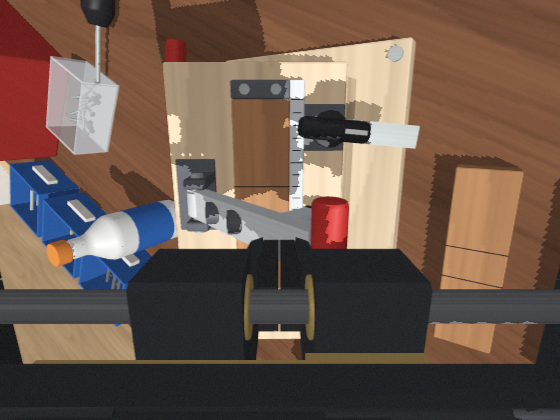

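View pics/s9.png

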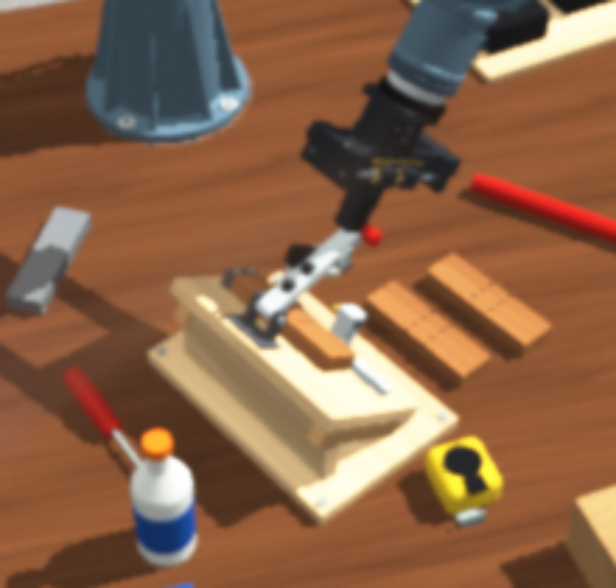

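```bash
python3 - <<'E'
from h import *
T=bed();p=observe()['tcp_pos']
for t in ([-.013,-.02,.165],[-.05,-.02,.165]): 
    w=tf(T,t)[0]; print(((w-p)/.6).round(4).tolist()); p=w
for th in (.85,.7,.55,.4,.3,.22,.17):
    h=keep((.135,0,0),th); t=np.array([h[0]-.003,-.02,h[2]+.009])
    w=tf(T,t)[0]; print(th,(t*1e3).round(0),((w-p)/.6).round(4).tolist()); p=w
E
```

```text
[-0.0112, 0.0256, 0.0467]
[-0.0218, 0.0475, -0.0328]
0.85 [-42. -20. 140.] [0.0139, -0.0303, -0.0284]
0.7 [-56. -20. 125.] [-0.003, 0.0065, -0.0329]
0.55 [-68. -20. 109.] [-0.0009, 0.002, -0.0336]
0.4 [-77. -20.  91.] [0.0012, -0.0026, -0.0336]
0.3 [-82. -20.  78.] [0.002, -0.0043, -0.022]
0.22 [-85. -20.  68.] [0.0022, -0.0048, -0.0172]
0.17 [-86. -20.  61.] [0.0017, -0.0036, -0.0105]
```

Emit:
send_rows --moves '[[[-0.0112,0.0256,0.0467],[0,0,-0.002],0],[[-0.0218,0.0475,-0.0328],[0,0,-0.002],0],[[0.007,-0.0152,-0.0142],[0,0,0],0],[[0.007,-0.0152,-0.0142],[0,0,0],0],[[-0.003,0.0065,-0.0329],[0,0,0],0]]'

```text
t: 9.9
tcp_pos: [0.5099, 0.1238, 0.1678]
orientation: [-90.1, 31.8, 114.3]
contact_force: [-6.0, 12.5, 4.3]
gripper_width: 0.0006
```

Emit:
send_rows --moves '[[[-0.0009,0.002,-0.0336],[0,0,0],0],[[0.0006,-0.0013,-0.0168],[0,0,0],0],[[0.0006,-0.0013,-0.0168],[0,0,0],0],[[0.001,-0.0021,-0.011],[0,0,0],0],[[0.001,-0.0021,-0.011],[0,0,0],0]]'

```text
t: 10.4
tcp_pos: [0.5108, 0.1193, 0.1134]
orientation: [-89.8, 32.1, 114.5]
contact_force: [-0.2, 0.2, 1.7]
gripper_width: -0.0
```

```bash
python3 - <<'E'
from h import *
st()
o=observe();s=snapshot('wrist');save(s,'w10')
s=snapshot('scene');im=s['image'][:,:,::-1][100:310,180:400];cv2.imwrite('pics/s10.png',cv2.resize(im,None,fx=2.8,fy=2.8))
E
```

```text
t 10.4 bed mm [-80.8 -19.5  78.3] F bed [ 0.7 -0.1  1.6] tau [-0.01  0.3  -0.04] w -0.0 q [ 18.  17. 107. -38.  59. -75.] tool x,y in bed [[-1.0, 0.004, 0.0], [-0.0, -0.006, -1.0]]
```

View pics/w10.png

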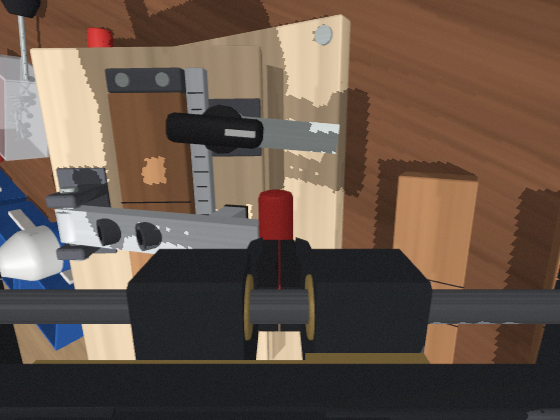

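View pics/s10.png

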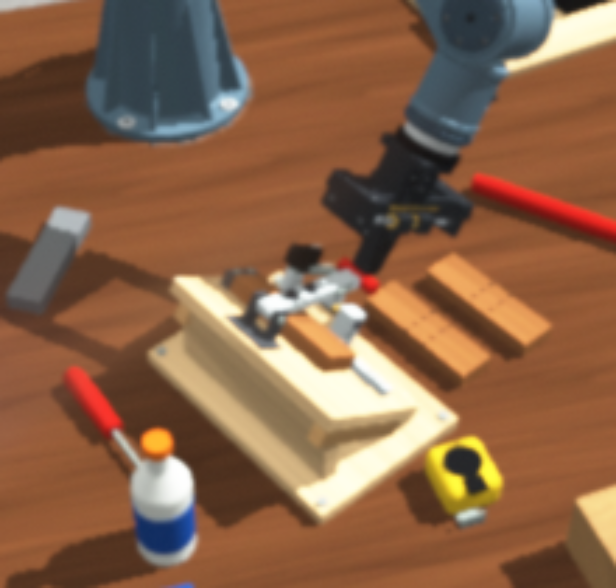

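Emit:
send_rows --moves '[[[0.0022,-0.0048,-0.0172],[0,0,0],0],[[0.0017,-0.0036,-0.0105],[0,0,0],0],[[0,0,0],[0,0,0],0]]'

```text
t: 10.8
tcp_pos: [0.5122, 0.1144, 0.0959]
orientation: [-89.7, 32.0, 114.5]
contact_force: [-0.1, -0.1, 0.1]
gripper_width: 0.0008
```

Emit:
send_rows --moves '[[[0.0007,-0.0016,-0.0028],[0,0,0],0],[[0.0007,-0.0016,-0.0028],[0,0,0],0]]'

```text
t: 11.0
tcp_pos: [0.5137, 0.1132, 0.0936]
orientation: [-89.8, 32.0, 114.5]
contact_force: [-2.5, 3.8, 3.7]
gripper_width: 0.0006
```

```bash
python3 - <<'E'
from h import *
st()
E
```

```text
t 11.0 bed mm [-85.6 -19.4  58. ] F bed [-1.8 -0.7  5.5] tau [-0.14  0.65 -0.03] w 0.6 q [ 17.  18. 108. -39.  57. -74.] tool x,y in bed [[-1.0, 0.003, 0.001], [-0.001, -0.005, -1.0]]
```

Touching the catch at z≈58 as predicted; pressing on in small steps.

Emit:
send_rows --moves '[[[0.0004,-0.0008,-0.0014],[0,0,0],0]]'

```text
t: 11.1
tcp_pos: [0.5138, 0.1129, 0.093]
orientation: [-89.8, 32.0, 114.5]
contact_force: [-6.1, 5.3, 7.1]
gripper_width: 0.0007
```

Emit:
send_rows --moves '[[[0.0004,-0.0008,-0.0014],[0,0,0],0]]'

```text
t: 11.2
tcp_pos: [0.5139, 0.1128, 0.0925]
orientation: [-89.8, 32.0, 114.5]
contact_force: [-8.9, 8.4, 11.6]
gripper_width: 0.0002
```

Emit:
send_rows --moves '[[[0.0004,-0.0008,-0.0014],[0,0,0],0]]'

```text
t: 11.3
tcp_pos: [0.5141, 0.1127, 0.0922]
orientation: [-89.8, 32.0, 114.5]
contact_force: [-11.4, 10.7, 16.7]
gripper_width: 0.0006
```

```bash
python3 - <<'E'
from h import *
st()
E
```

```text
t 11.3 bed mm [-85.8 -19.3  56.4] F bed [-3.4 -5.9 21.9] tau [-1.07  0.88 -0.03] w 0.6 q [ 17.  19. 108. -39.  57. -74.] tool x,y in bed [[-1.0, 0.004, 0.001], [-0.001, -0.005, -1.0]]
```

Emit:
send_rows --moves '[[[0,0,0],[0,0,0],0]]'

```text
t: 11.4
tcp_pos: [0.5141, 0.1127, 0.0923]
orientation: [-89.8, 32.0, 114.5]
contact_force: [-10.6, 8.3, 12.8]
gripper_width: 0.0002
```

```bash
python3 - <<'E'
from h import *
st()
o=observe();s=snapshot('wrist');save(s,'w11')
s=snapshot('scene');im=s['image'][:,:,::-1][160:280,250:370];cv2.imwrite('pics/s11.png',cv2.resize(im,None,fx=5,fy=5,interpolation=cv2.INTER_CUBIC))
st()
E
```

```text
t 11.4 bed mm [-85.8 -19.3  56.5] F bed [-3.4 -6.2 17.2] tau [-0.88  0.79 -0.01] w 0.2 q [ 17.  19. 108. -39.  57. -74.] tool x,y in bed [[-1.0, 0.004, 0.001], [-0.001, -0.005, -1.0]]
t 11.5 bed mm [-85.8 -19.3  56.5] F bed [-2.4 -5.3 16.5] tau [-0.9   0.78 -0.02] w 0.4 q [ 17.  19. 108. -39.  57. -74.] tool x,y in bed [[-1.0, 0.004, 0.001], [-0.001, -0.005, -1.0]]
```

View pics/w11.png

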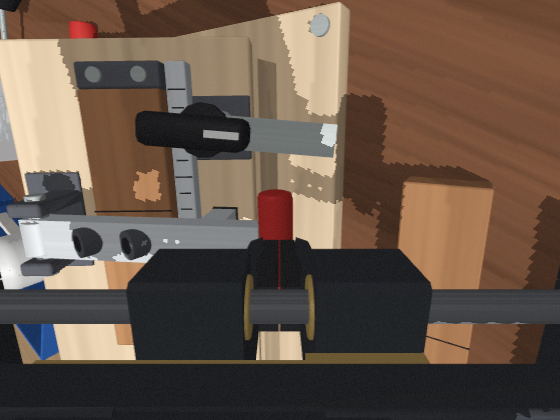

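View pics/s11.png

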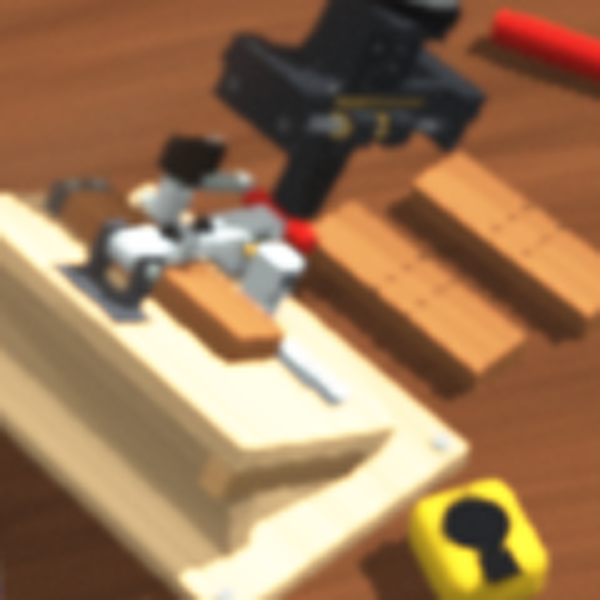

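Emit:
send_rows --moves '[[[0,0,0],[0,0,0],0],[[0,0,0],[0,0,0],0],[[0,0,0],[0,0,0],0]]'

```text
t: 11.8
tcp_pos: [0.514, 0.1128, 0.0923]
orientation: [-89.8, 32.0, 114.5]
contact_force: [-9.9, 8.3, 12.4]
gripper_width: 0.0009
```

Emit:
send_rows --moves '[[[0.0002,-0.0004,-0.0007],[0,0,0],0],[[0,0,0],[0,0,0],0]]'

```text
t: 12.0
tcp_pos: [0.5141, 0.1127, 0.0921]
orientation: [-89.9, 32.0, 114.5]
contact_force: [-11.3, 10.1, 15.2]
gripper_width: 0.0003
```

```bash
python3 - <<'E'
from h import *
st()
E
```

```text
t 12.0 bed mm [-85.8 -19.2  56.3] F bed [-3.7 -6.  20.2] tau [-1.07  0.78 -0.  ] w 0.3 q [ 17.  19. 108. -39.  57. -74.] tool x,y in bed [[-1.0, 0.004, 0.001], [-0.001, -0.005, -1.0]]
```

Emit:
send_rows --moves '[[[-0.0028,0,-0.0007],[0,0,0],0],[[0,0,0],[0,0,0],0]]'

```text
t: 12.2
tcp_pos: [0.5138, 0.1125, 0.0918]
orientation: [-90.0, 32.1, 114.5]
contact_force: [-2.6, 6.2, 7.1]
gripper_width: 0.0003
```

```bash
python3 - <<'E'
from h import *
st()
E
```

```text
t 12.2 bed mm [-86.  -19.5  56. ] F bed [-1.9  0.3  9.6] tau [ 0.02  0.49 -0.01] w 0.3 q [ 17.  19. 108. -39.  56. -74.] tool x,y in bed [[-1.0, 0.004, 0.0], [-0.0, -0.002, -1.0]]
```

Emit:
send_rows --moves '[[[-0.0001,-0.001,-0.0014],[0,0,0],0],[[0,0,0],[0,0,0],0]]'

```text
t: 12.4
tcp_pos: [0.5139, 0.112, 0.0905]
orientation: [-90.0, 32.0, 114.5]
contact_force: [-0.8, 4.3, 3.5]
gripper_width: 0.001
```

```bash
python3 - <<'E'
from h import *
st()
E
```

```text
t 12.4 bed mm [-86.3 -19.7  54.7] F bed [-1.7  1.   5.2] tau [ 0.33  0.6  -0.05] w 1.0 q [ 17.  19. 108. -39.  56. -74.] tool x,y in bed [[-1.0, 0.004, 0.001], [-0.001, -0.002, -1.0]]
```

Emit:
send_rows --moves '[[[-0.0001,-0.001,-0.0014],[0,0,0],0],[[0,0,0],[0,0,0],0]]'

```text
t: 12.6
tcp_pos: [0.514, 0.1114, 0.0895]
orientation: [-90.0, 32.0, 114.5]
contact_force: [0.7, 4.4, 2.6]
gripper_width: 0.0004
```

```bash
python3 - <<'E'
from h import *
st()
E
```

```text
t 12.6 bed mm [-86.3 -19.9  53.5] F bed [-1.7  2.5  4.1] tau [0.48 0.63 0.04] w 0.4 q [ 17.  19. 108. -39.  56. -74.] tool x,y in bed [[-1.0, 0.004, 0.001], [-0.001, -0.002, -1.0]]
```

Emit:
send_rows --moves '[[[0.0012,-0.0013,-0.0028],[0,0,0],0],[[0.0012,-0.0013,-0.0028],[0,0,0],0]]'

```text
t: 12.8
tcp_pos: [0.5147, 0.1098, 0.0856]
orientation: [-90.0, 32.0, 114.5]
contact_force: [-1.9, 6.7, 2.0]
gripper_width: 0.0003
```

Emit:
send_rows --moves '[[[0.0007,-0.0016,-0.0028],[0,0,0],0],[[0.0007,-0.0016,-0.0028],[0,0,0],0]]'

```text
t: 13.0
tcp_pos: [0.5153, 0.1073, 0.0821]
orientation: [-89.9, 32.0, 114.5]
contact_force: [-0.3, 3.5, 0.7]
gripper_width: 0.0003
```

```bash
python3 - <<'E'
from h import *
st()
o=observe();s=snapshot('wrist');save(s,'w12')
E
```

```text
t 13.0 bed mm [-86.6 -20.4  45. ] F bed [-2.4  1.2  2.4] tau [ 0.22  0.55 -0.02] w 0.3 q [ 17.  19. 108. -40.  55. -74.] tool x,y in bed [[-1.0, 0.003, 0.001], [-0.001, -0.004, -1.0]]
```

View pics/w12.png

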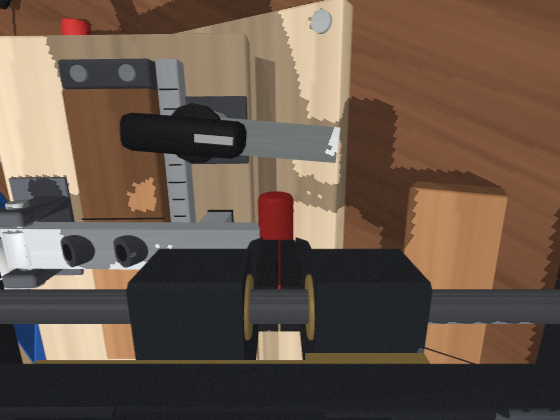

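Past the catch. Following it down to the foot.

Emit:
send_rows --moves '[[[0.0007,-0.0016,-0.0028],[0,0,0],0],[[0.0007,-0.0016,-0.0028],[0,0,0],0]]'

```text
t: 13.25
tcp_pos: [0.5156, 0.1044, 0.0783]
orientation: [-89.7, 32.1, 114.5]
contact_force: [0.3, 0.0, -0.0]
gripper_width: 0.0006
```

Emit:
send_rows --moves '[[[0.0007,-0.0016,-0.0028],[0,0,0],0],[[0.0004,-0.0008,-0.0014],[0,0,0],0]]'

```text
t: 13.45
tcp_pos: [0.5161, 0.1035, 0.0767]
orientation: [-89.8, 32.1, 114.5]
contact_force: [-11.4, 8.9, 17.7]
gripper_width: 0.0007
```

Emit:
send_rows --moves '[[[0.0004,-0.0008,-0.0014],[0,0,0],0],[[0,0,0],[0,0,0],0]]'

```text
t: 13.65
tcp_pos: [0.5162, 0.1035, 0.0767]
orientation: [-89.8, 32.1, 114.4]
contact_force: [-12.5, 8.7, 18.5]
gripper_width: 0.0003
```

```bash
python3 - <<'E'
from h import *
st()
E
```

```text
t 13.65 bed mm [-86.3 -21.2  38.4] F bed [-1.3 -7.7 22.7] tau [-1.25  0.51 -0.05] w 0.3 q [ 16.  20. 108. -40.  55. -73.] tool x,y in bed [[-1.0, 0.004, -0.0], [0.0, -0.006, -1.0]]
```

Emit:
send_rows --moves '[[[-0.0074,0.016,0.0282],[0,0,0],0],[[-0.0148,0.032,0.0564],[0,0,0],0],[[-0.0148,0.032,0.0564],[0,0,0],0],[[-0.0148,0.032,0.0564],[0,0,0],30],[[0,0,0],[0,0,0],30]]'

```text
t: 14.15
tcp_pos: [0.4875, 0.1726, 0.1984]
orientation: [-90.3, 32.1, 114.3]
contact_force: [0.5, 0.3, -0.5]
gripper_width: 0.0145
```

```bash
python3 - <<'E'
from h import *
st();need([-.05,-.078,.16],86)
o=observe();s=snapshot('wrist');save(s,'w13')
im=cv2.imread('pics/w13.png');wire(im,s,bed(),0,-.02,0.07,wT(o,s));cv2.imwrite('pics/w13o.png',im)
E
```

```text
t 14.15 bed mm [-85.  -18.3 181.2] F bed [-0.3  0.5 -0.4] tau [-0.    0.32 -0.05] w 14.5 q [ 25.  10. 103. -34.  70. -77.] tool x,y in bed [[-1.0, 0.006, 0.0], [-0.0, 0.002, -1.0]]
t 14.15 d mm [-37.1 -62.1   0.6] rv [ 20.86 -45.07 -79.43] rows>= 11.2
n 12 row [-0.0052, -0.0086, 0.0001] [0.0145, -0.0313, -0.0552]
```

View pics/w13.png

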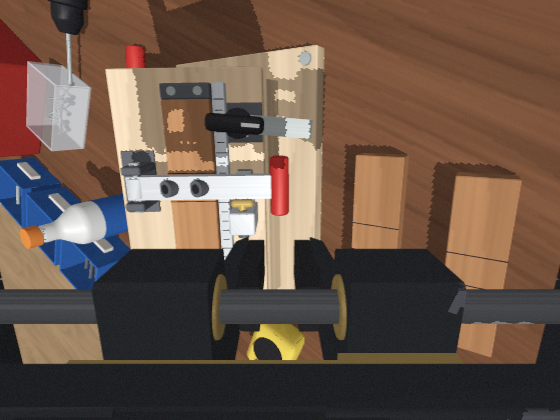

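View pics/w13o.png

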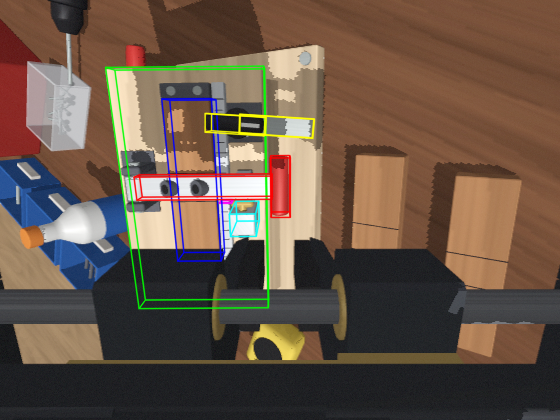

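Emit:
send_rows --moves '[[[-0.0052,-0.0086,0],[0.0145,-0.0313,-0.0552],36],[[-0.0052,-0.0086,0],[0.0145,-0.0313,-0.0552],36],[[-0.0052,-0.0086,0],[0.0145,-0.0313,-0.0552],36],[[-0.0052,-0.0086,0],[0.0145,-0.0313,-0.0552],36],[[-0.0052,-0.0086,0],[0.0145,-0.0313,-0.0552],36]]'

```text
t: 14.7
tcp_pos: [0.469, 0.1428, 0.1916]
orientation: [-111.2, 24.3, 70.5]
contact_force: [0.4, 0.3, 0.4]
gripper_width: 0.0359
```

Emit:
send_rows --moves '[[[-0.0052,-0.0086,0],[0.0145,-0.0313,-0.0552],36],[[-0.0052,-0.0086,0],[0.0145,-0.0313,-0.0552],36],[[-0.0052,-0.0086,0],[0.0145,-0.0313,-0.0552],36],[[-0.0052,-0.0086,0],[0.0145,-0.0313,-0.0552],36],[[-0.0052,-0.0086,0],[0.0145,-0.0313,-0.0552],36]]'

```text
t: 15.2
tcp_pos: [0.4533, 0.117, 0.1916]
orientation: [-121.1, 6.2, 34.4]
contact_force: [0.3, -0.4, 0.5]
gripper_width: 0.0361
```

Emit:
send_rows --moves '[[[-0.0052,-0.0086,0],[0.0145,-0.0313,-0.0552],36],[[-0.0052,-0.0086,0],[0.0145,-0.0313,-0.0552],36],[[0,0,0],[0,0,0],36],[[0,0,0],[0,0,0],36]]'

```text
t: 15.6
tcp_pos: [0.4476, 0.1074, 0.1924]
orientation: [-121.5, -1.9, 21.5]
contact_force: [0.2, 0.3, -0.3]
gripper_width: 0.0359
```

```bash
python3 - <<'E'
from h import *
st();need([-.05,-.078,.10],86)
o=observe();s=snapshot('wrist');save(s,'w14')
im=cv2.imread('pics/w14.png');wire(im,s,bed(),0,-.02,0.07,wT(o,s));cv2.imwrite('pics/w14o.png',im)
E
```

```text
t 15.6 bed mm [-52.1 -81.8 153.5] F bed [-0.3  0.3 -0.1] tau [-0.1   0.25 -0.01] w 35.9 q [ 19.   1. 113. -35.  66.  13.] tool x,y in bed [[0.064, 0.998, -0.002], [-0.009, -0.001, -1.0]]
t 15.6 d mm [ 16.1 -25.8 -44.3] rv [-0.37 -0.42 -0.22] rows>= 1.1
n 2 row [0.0134, -0.0215, -0.0369] [-0.0015, -0.0017, -0.0009]
```

View pics/w14o.png

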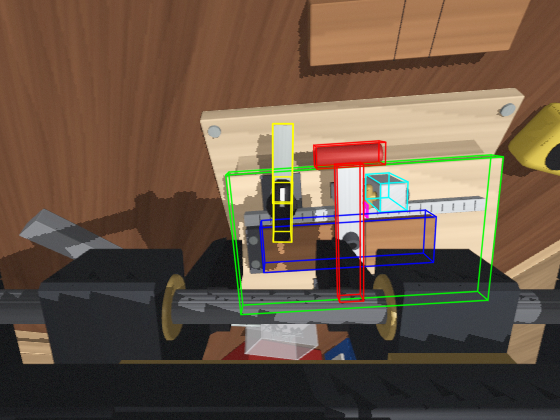

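Emit:
send_rows --moves '[[[0.0134,-0.0215,-0.0369],[-0.0015,-0.0017,-0.001],36],[[0.0134,-0.0215,-0.0369],[-0.0015,-0.0017,-0.001],36],[[0,0,0],[0,0,0],36],[[0,0,0],[0,0,0],36]]'

```text
t: 16.05
tcp_pos: [0.4639, 0.0822, 0.149]
orientation: [-122.0, -2.2, 21.2]
contact_force: [-1.3, -0.5, -0.2]
gripper_width: 0.0361
```

```bash
python3 - <<'E'
from h import *
st();need([-.05,-.078,.052],86,3)
o=observe();s=snapshot('wrist');save(s,'w15')
im=cv2.imread('pics/w15.png');wire(im,s,bed(),0,-.02,0.07,wT(o,s));cv2.imwrite('pics/w15o.png',im)
E
```

```text
t 16.05 bed mm [-50.  -77.6 100.9] F bed [-0.2 -1.4 -0.2] tau [-0.1   0.19  0.01] w 36.1 q [ 16.   6. 115. -37.  60.  15.] tool x,y in bed [[0.072, 0.997, 0.0], [-0.0, 0.0, -1.0]]
t 16.05 d mm [ 10.5 -23.8 -41.5] rv [-0.05  0.07  0.11] rows>= 1.0
n 3 row [0.0058, -0.0132, -0.023] [-0.0001, 0.0002, 0.0003]
```

View pics/w15o.png

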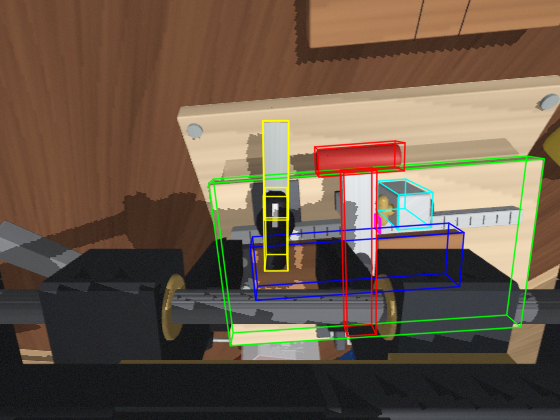

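Emit:
send_rows --moves '[[[0.0058,-0.0132,-0.023],[0,0,0],36],[[0.0058,-0.0132,-0.023],[0,0,0],36],[[0.0058,-0.0132,-0.023],[0,0,0],36],[[0,0,0],[0,0,0],36],[[0,0,0],[0,0,0],36]]'

```text
t: 16.6
tcp_pos: [0.475, 0.0591, 0.1088]
orientation: [-122.0, -2.4, 21.2]
contact_force: [-0.9, 0.4, 0.7]
gripper_width: 0.0357
```

```bash
python3 - <<'E'
from h import *
st();need([-.05,-.078,.052],86,1)
o=observe();s=snapshot('wrist');save(s,'w16')
E
```

```text
t 16.6 bed mm [-49.6 -77.2  53.3] F bed [-0.2 -0.6  0.9] tau [-0.05  0.26  0.06] w 35.7 q [ 12.  10. 116. -40.  54.  16.] tool x,y in bed [[0.074, 0.997, 0.003], [0.0, 0.003, -1.0]]
t 16.6 d mm [-0.6 -0.6 -1.3] rv [-0.1   0.24  0.11] rows>= 0.0
n 1 row [-0.001, -0.001, -0.0022] [-0.0008, 0.002, 0.0009]
```

View pics/w16.png

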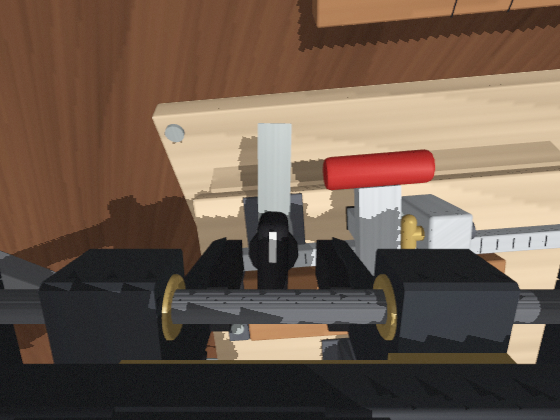

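Emit:
send_rows --moves '[[[-0.001,-0.001,-0.001],[0,0,0],20],[[0,0,0],[0,0,0],5],[[0,0,0],[0,0,0],5],[[0,0,0],[0,0,0],5],[[0,0,0],[0,0,0],5]]'

```text
t: 17.15
tcp_pos: [0.4726, 0.0576, 0.1075]
orientation: [-122.0, -2.2, 21.1]
contact_force: [-7.9, 0.7, 7.1]
gripper_width: 0.0136
```

```bash
python3 - <<'E'
from h import *
st(); Z=bed()[:3,2]; print('7deg cw row',(-Z*7/120).round(4),'1deg',(-Z/120).round(5))
E
```

```text
t 17.15 bed mm [-50.  -80.   51.9] F bed [ 0.4 -6.8  8.1] tau [-1.12  0.14 -0.01] w 13.6 q [ 12.  10. 117. -40.  54.  16.] tool x,y in bed [[0.074, 0.997, -0.001], [0.0, -0.001, -1.0]]
7deg cw row [ 0.013  -0.0281 -0.0494] 1deg [ 0.00185 -0.00402 -0.00706]
```

Emit:
send_rows --moves '[[[-0.0029,0.0001,0.0021],[0,0,0],5],[[0,0,0],[0,0,0],5]]'

```text
t: 17.35
tcp_pos: [0.4724, 0.0576, 0.1076]
orientation: [-122.0, -2.3, 21.2]
contact_force: [8.7, -6.6, -13.3]
gripper_width: 0.014
```

Emit:
send_rows --moves '[[[0,0,0],[0.0065,-0.014,-0.0247],5],[[0,0,0],[0.0065,-0.014,-0.0247],5],[[0,0,0],[0.0065,-0.014,-0.0247],5]]'

```text
t: 17.65
tcp_pos: [0.4724, 0.0576, 0.1076]
orientation: [-121.2, -7.9, 12.1]
contact_force: [7.9, -6.8, -12.6]
gripper_width: 0.0135
```

```bash
python3 - <<'E'
from h import *
st()
E
```

```text
t 17.65 bed mm [-50.  -80.1  52.2] F bed [  1.4   4.3 -15.7] tau [0.75 0.09 0.17] w 13.5 q [ 12.  10. 117. -40.  53.  27.] tool x,y in bed [[0.255, 0.967, 0.002], [-0.0, 0.002, -1.0]]
```

Emit:
send_rows --moves '[[[0.0013,-0.0004,-0.0014],[0.013,-0.0281,-0.0494],5],[[0,0,0],[0.013,-0.0281,-0.0494],5],[[0,0,0],[0.013,-0.0281,-0.0494],5],[[0,0,0],[0.013,-0.0281,-0.0494],5]]'

```text
t: 18.05
tcp_pos: [0.4727, 0.0576, 0.1076]
orientation: [-114.6, -21.3, -13.5]
contact_force: [0.4, -1.9, -1.5]
gripper_width: 0.0134
```

```bash
python3 - <<'E'
from h import *
st()
o=observe();s=snapshot('wrist');save(s,'w17')
E
```

```text
t 18.05 bed mm [-49.9 -79.9  52.1] F bed [ 0.8 -0.5 -2.3] tau [-0.19  0.21  0.21] w 13.4 q [ 12.  10. 117. -40.  53.  55.] tool x,y in bed [[0.681, 0.732, 0.001], [0.0, 0.001, -1.0]]
```

View pics/w17.png

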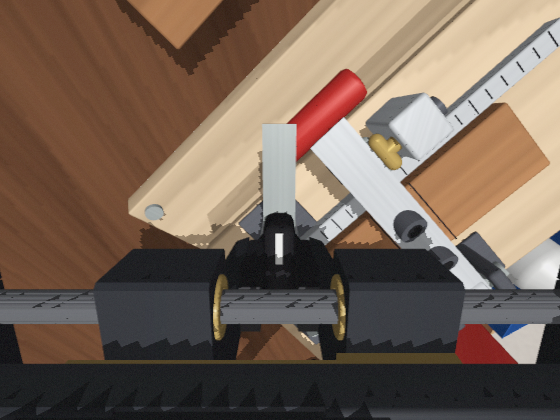

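Emit:
send_rows --moves '[[[0,0,0],[0.013,-0.0281,-0.0494],5],[[0,0,0],[0.013,-0.0281,-0.0494],5],[[0,0,0],[0.013,-0.0281,-0.0494],5],[[0,0,0],[0.013,-0.0281,-0.0494],5],[[0,0,0],[0.009,-0.02,-0.035],5]]'

```text
t: 18.6
tcp_pos: [0.4728, 0.0575, 0.1076]
orientation: [-98.8, -31.1, -48.6]
contact_force: [-0.6, -3.3, 0.1]
gripper_width: 0.0139
```

```bash
python3 - <<'E'
from h import *
st()
E
```

```text
t 18.6 bed mm [-49.8 -79.8  52.1] F bed [ 2.4 -1.9 -1.3] tau [-0.23  0.18  0.21] w 13.9 q [ 12.  10. 117. -40.  53.  88.] tool x,y in bed [[0.969, 0.247, 0.001], [0.001, 0.001, -1.0]]
```

Emit:
send_rows --moves '[[[0,0,0],[0.0056,-0.012,-0.021],5],[[0,0,0],[0.0056,-0.012,-0.021],5]]'

```text
t: 18.8
tcp_pos: [0.4728, 0.0575, 0.1076]
orientation: [-95.2, -31.8, -55.3]
contact_force: [0.4, -3.0, -1.0]
gripper_width: 0.0142
```

```bash
python3 - <<'E'
from h import *
st()
E
```

```text
t 18.8 bed mm [-49.8 -79.8  52. ] F bed [ 1.9 -1.  -2.4] tau [-0.2   0.14  0.22] w 14.2 q [ 12.  10. 117. -40.  53.  94.] tool x,y in bed [[0.989, 0.147, 0.001], [0.001, 0.001, -1.0]]
```

Emit:
send_rows --moves '[[[0,0,0],[0.0028,-0.006,-0.0106],5],[[0,0,0],[0.0019,-0.004,-0.0071],5],[[0,0,0],[0,0,0],5]]'

```text
t: 19.1
tcp_pos: [0.4728, 0.0575, 0.1077]
orientation: [-93.7, -32.0, -58.2]
contact_force: [-1.8, -4.3, 0.2]
gripper_width: 0.014
```

```bash
python3 - <<'E'
from h import *
st()
E
```

```text
t 19.1 bed mm [-49.8 -79.8  52.1] F bed [ 2.8 -3.5 -1.5] tau [-0.42  0.01  0.69] w 14.0 q [ 12.  10. 117. -40.  53.  96.] tool x,y in bed [[0.994, 0.105, 0.001], [0.001, 0.001, -1.0]]
```

Emit:
send_rows --moves '[[[0,0,0],[0.0028,-0.006,-0.0106],5],[[0,0,0],[0,0,0],5]]'

```text
t: 19.3
tcp_pos: [0.4729, 0.0577, 0.1076]
orientation: [-92.7, -32.0, -60.1]
contact_force: [-1.6, -3.3, -0.1]
gripper_width: 0.0141
```

```bash
python3 - <<'E'
from h import *
st()
E
```

```text
t 19.3 bed mm [-49.8 -79.6  52.1] F bed [ 1.9 -2.8 -1.4] tau [-0.34 -0.04  0.68] w 14.1 q [ 12.  10. 117. -40.  53.  98.] tool x,y in bed [[0.997, 0.077, 0.001], [0.001, 0.001, -1.0]]
```

Emit:
send_rows --moves '[[[0,0,0],[-0.0019,0.004,0.0071],36],[[0,0,0],[0,0,0],36],[[0,0,0],[0,0,0],36],[[0,0,0],[0,0,0],36],[[-0.0037,0.008,0.0141],[0,0,0],36]]'

```text
t: 19.8
tcp_pos: [0.4701, 0.0624, 0.1155]
orientation: [-93.4, -31.9, -58.9]
contact_force: [0.1, 0.5, 0.0]
gripper_width: 0.0361
```

Emit:
send_rows --moves '[[[-0.0074,0.016,0.0282],[0,0,0],36],[[-0.0148,0.032,0.0564],[0,0,0],36],[[-0.0148,0.032,0.0564],[0,0,0],36],[[-0.0148,0.032,0.0564],[0,0,0],36],[[0,0,0],[0,0,0],36]]'

```text
t: 20.3
tcp_pos: [0.4416, 0.1329, 0.2402]
orientation: [-92.7, -32.0, -59.1]
contact_force: [0.4, -0.7, 0.3]
gripper_width: 0.036
```

```bash
python3 - <<'E'
from h import *
st()
o=observe();s=snapshot('wrist');save(s,'w18');im=cv2.imread('pics/w18.png');wire(im,s,bed(),0,-.02,1.45,wT(o,s));cv2.imwrite('pics/w18o.png',im)
s=snapshot('top');im=s['image'][:,:,::-1];im=im[60:340,60:460];cv2.imwrite('pics/t18.png',cv2.resize(im,None,fx=2,fy=2,interpolation=cv2.INTER_CUBIC))
E
```

```text
t 20.3 bed mm [-48.4 -76.6 207.6] F bed [ 0.9  0.1 -0.2] tau [-0.03  0.27  0.05] w 36.0 q [ 23.  -1. 110. -34.  72.  93.] tool x,y in bed [[0.996, 0.092, 0.002], [0.001, 0.011, -1.0]]
```

View pics/w18.png

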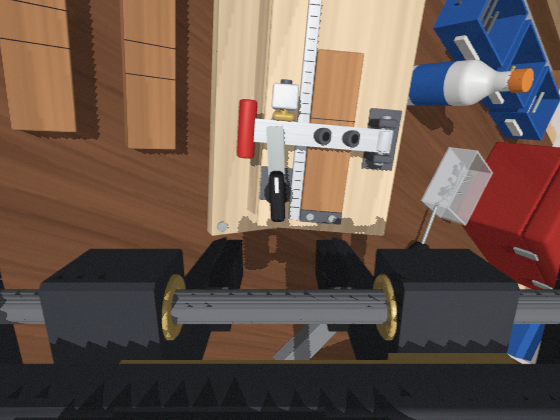

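View pics/w18o.png

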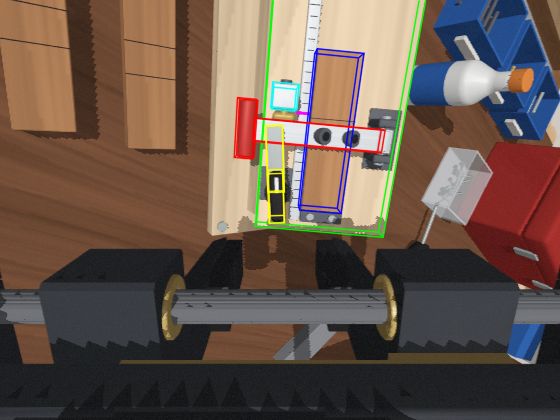

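View pics/t18.png

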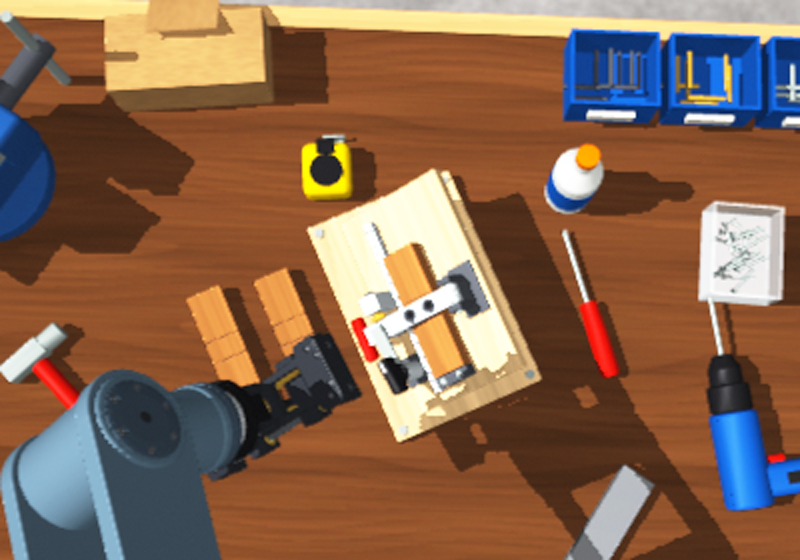

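```bash
python3 - <<'E'
from h import *
for n in ('w18','w18o'):
    im=cv2.imread(f'pics/{n}.png')[40:240,230:410]
    cv2.imwrite(f'pics/{n}c.png',cv2.resize(im,None,fx=2.9,fy=2.9,interpolation=cv2.INTER_CUBIC))
E
```

```text
(no output)
```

View pics/w18c.png

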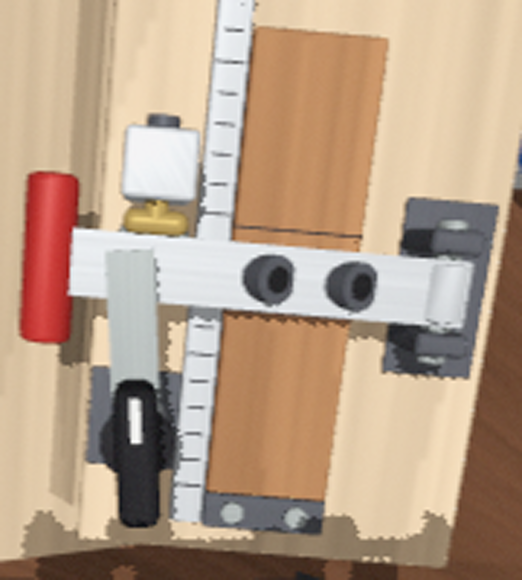

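View pics/w18oc.png

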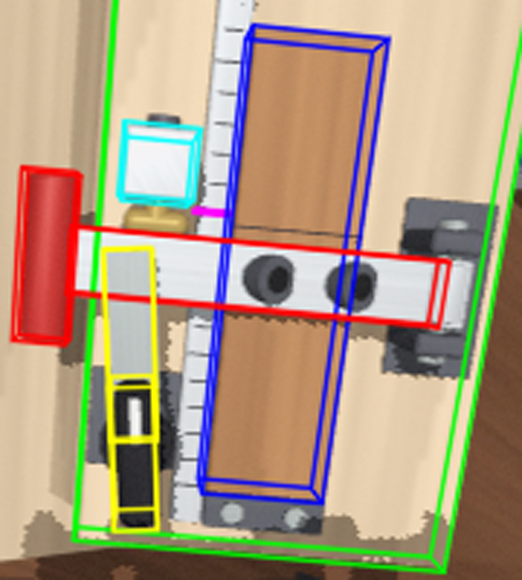

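```bash
python3 -c "
from station import *
print(sign_off())"
```

```text
the job is handed in; nothing more can be done
None
```

The jig is closed and ready to drill, and I handed the job in at about 20 s of the 54 s allowed.

- **Blank:** I pushed it home along the fence. It met the stop where expected, and the force rose to 15 N there.
- **Keeper bar:** I swung it down and pressed the red handle past the catch. The first press stalled at about 20–22 N, above the 8–15 N given, because a sideways load pushed the bar towards the catch. Taking that load off let it snap through at about 10 N. The bar ended with the handle at its fully shut height (38.4 mm measured, 38.5 mm expected).
- **Lock knob:** I turned it clockwise until the torque rose from 0.2 to 0.7 Nm at the end stop. I then released the grip and lifted clear.

In the last pictures:

- The blank is against the stop.
- The bar matches the fully shut position.
- The tongue lies over the bar at about 1.45 rad.
- The bench items in view look as they did at the start; the hammer was partly hidden by the arm.

My estimate of the knob's axis was about 2 mm off along the bed. That caused a brief force of up to 16 N at the knob before I corrected for it. No other check failed or disagreed.

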